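# Put the returned tools away at the test desk

### The job

The tools have come back in the closed oak box: swing both of its flaps right open and leave them lying open. Stand every flat adjusting blade that is in it, blade down and fully home, in a slot of its own in the oak blade block, and hang every crimp tool on a peg of its own on the tool rail, with the peg through the opening between its handles; the block stays upright on the desk, and the dial plate, capacitors and fuse holder are left where they are.

Things in the scene. Friction and masses are not known exactly. Their poses are not given: they have to be found in the camera images.
- toolbox: fixed oak box, 226 mm along its x, 240 along y, rim 165 mm high, walls 8 mm, shut by two flaps hinged along y on the top outer edges (box x -0.113 near, +0.113 far, z 0.165). Origin: middle of underside. Tools stand upright inside, flat sides facing box x, in grey inserts with tops 60 mm high: blades in a row along x (44 mm apart) at y 0.063, crimp tools (62 mm apart) at y -0.050
- near_flap (a joint): angle (rad) of the flap on the robot's side (box -x): 0 shut, 2.85 laid right back, its edge then 32 mm above the rim. Swings freely: released past upright (1.57) it falls open, short of it it falls shut. Flap 8 mm thick, 112 mm from hinge to free edge, 240 mm along y, 0.16 kg; the two meet in the middle of the box
- far_flap (a joint): angle of the flap on the far side (box +x), otherwise as near_flap
- near_flap_pull (a point): centre of the top face of the near flap's brass pull: a flat-sided lug 14 mm along the hinge (box y), 24 mm across it (box x), 30 mm tall, upright on the flap's outer face, 85 mm from the hinge line, at the middle of the flap's length. With the flap shut it tops out 203 mm above the desk
- far_flap_pull (a point): the same on the far flap
- block: loose oak blade block on the desk, 210 mm along its x, 76 along y, 70 tall, about 1.4 kg. Origin: middle of underside. Four slots open upward, at block x -0.075, -0.025, 0.025, 0.075; each 9 mm along x, 42 mm along y, 60 mm deep (floor at z 0.010), 3 mm chamfer at the mouth. A blade stands in one with its flat sides facing the block's x, its handle 8 mm clear of the block's top
- rail: fixed tool rail: wooden base 110 by 270 mm, 14 mm thick, two posts and a cross bar (14 mm thick, along the rail's y, top 170 mm above the desk) with three steel pegs sticking out towards rail -x (roughly to the robot), rising slightly; 10 mm in diameter, 85 mm apart, ending 90 mm from the bar's middle plane. Origin on the desk under the bar's middle
- blade1: flat adjusting blade, standing in the box, tip 24 mm above the desk in a seat 36 mm deep: steel 36 mm wide (its y), 5 mm thick (its x), 68 mm long, then a black rubber handle 28 mm (y) by 14 mm (x), 62 mm long; 130 mm overall, about 0.13 kg. Lowest 8 mm is 30 by 4 mm. Origin: middle of the bottom end; z along the tool to the handle. May be absent
- blade2: same as blade1
- blade3: same as blade1
- blade4: same as blade1
- crimp1: crimp tool, handle ends latched by a keeper so they form a closed loop; stands in a 50 mm deep pocket of the box, head up, bottom 10 mm above the desk. Steel head 36 mm (its y) by 14 mm (x), z 0.100 to 0.145; handles 12 mm thick, 57 mm overall in y, opening between them 20 mm wide under the head, 33 mm from z 0.024 to 0.070. About 0.22 kg. Origin: bottom middle. May be absent
- crimp2: same as crimp1
- crimp3: same as crimp1
- peg1 (a point): point on the axis of the left (rail +y) peg, 50 mm out from the cross bar's middle plane and 152 mm above the desk; axes as the rail's
- peg2 (a point): point on the axis of the middle peg, 50 mm out from the cross bar's middle plane and 152 mm above the desk; axes as the rail's
- peg3 (a point): point on the axis of the right (rail -y) peg, 50 mm out from the cross bar's middle plane and 152 mm above the desk; axes as the rail's
- crimp1_crotch (a point): on crimp1: middle of the underside of the head, where a peg bears when it hangs (100 mm above its origin, axes as the tool's)
- crimp2_crotch (a point): on crimp2: middle of the underside of the head, where a peg bears when it hangs (100 mm above its origin, axes as the tool's)
- crimp3_crotch (a point): on crimp3: middle of the underside of the head, where a peg bears when it hangs (100 mm above its origin, axes as the tool's)
- dial: bystander: cream bakelite dial plate, 96 mm disc lying flat, 22 mm tall, origin under its centre
- cap1: bystander: copper-cased capacitor standing upright, 40 mm in diameter, 97 mm tall, origin under its centre
- cap2: bystander: copper-cased capacitor standing upright, 40 mm in diameter, 97 mm tall, origin under its centre
- fuse: bystander: brass fuse holder on a black base 90 by 40 mm, 38 mm tall, origin under its centre
Not all that is in view belongs to the job. What is meant by the block is not orange, and is the larger of those in its own colour.

How it is judged (in metres and radians):
On the way:
1. both flaps of the tool box are swung open (value of joint each of near_flap, far_flap above 1.9 rad), for 0.2 s.
At the end, for the whole second after the job is handed in: Both flaps past 1.9 rad; block upright; each blade's bottom end in a slot within 8 mm of the slot's centre and 6 mm of its floor, in line within 0.15 rad; each crimp tool hangs head up, head underside on a peg (14 mm sideways, -6 to 18 mm above peg site, -32 to 40 mm along it); all at rest (all of step 1 and angle between block's own z axis and vertical below 0.08 rad and height (world z) of block below 0.01 m and (x of blade1 in the frame of block between -0.083 and -0.067 m or x of blade1 in the frame of block between -0.033 and -0.017 m or x of blade1 in the frame of block between 0.017 and 0.033 m or x of blade1 in the frame of block between 0.067 and 0.083 m) and y of blade1 in the frame of block between -0.008 and 0.008 m and z of each of blade1, blade2, blade3, blade4 in the frame of block below 0.016 m and angle between the z axis of each of blade1, blade2, blade3, blade4 and the z axis of block, either way round below 0.15 rad and linear speed of each of blade1, blade2, blade3, blade4, crimp1, crimp2, crimp3 below 0.03 m/s and (x of blade2 in the frame of block between -0.083 and -0.067 m or x of blade2 in the frame of block between -0.033 and -0.017 m or x of blade2 in the frame of block between 0.017 and 0.033 m or x of blade2 in the frame of block between 0.067 and 0.083 m) and y of blade2 in the frame of block between -0.008 and 0.008 m and (x of blade3 in the frame of block between -0.083 and -0.067 m or x of blade3 in the frame of block between -0.033 and -0.017 m or x of blade3 in the frame of block between 0.017 and 0.033 m or x of blade3 in the frame of block between 0.067 and 0.083 m) and y of blade3 in the frame of block between -0.008 and 0.008 m and (x of blade4 in the frame of block between -0.083 and -0.067 m or x of blade4 in the frame of block between -0.033 and -0.017 m or x of blade4 in the frame of block between 0.017 and 0.033 m or x of blade4 in the frame of block between 0.067 and 0.083 m) and y of blade4 in the frame of block between -0.008 and 0.008 m and ((x of crimp1_crotch in the frame of peg1 between -0.032 and 0.04 m and y of crimp1_crotch in the frame of peg1 between -0.014 and 0.014 m and z of crimp1_crotch in the frame of peg1 between -0.006 and 0.018 m) or (x of crimp1_crotch in the frame of peg2 between -0.032 and 0.04 m and y of crimp1_crotch in the frame of peg2 between -0.014 and 0.014 m and z of crimp1_crotch in the frame of peg2 between -0.006 and 0.018 m) or (x of crimp1_crotch in the frame of peg3 between -0.032 and 0.04 m and y of crimp1_crotch in the frame of peg3 between -0.014 and 0.014 m and z of crimp1_crotch in the frame of peg3 between -0.006 and 0.018 m)) and angle between each of crimp1, crimp2, crimp3's own z axis and vertical below 0.5 rad and ((x of crimp2_crotch in the frame of peg1 between -0.032 and 0.04 m and y of crimp2_crotch in the frame of peg1 between -0.014 and 0.014 m and z of crimp2_crotch in the frame of peg1 between -0.006 and 0.018 m) or (x of crimp2_crotch in the frame of peg2 between -0.032 and 0.04 m and y of crimp2_crotch in the frame of peg2 between -0.014 and 0.014 m and z of crimp2_crotch in the frame of peg2 between -0.006 and 0.018 m) or (x of crimp2_crotch in the frame of peg3 between -0.032 and 0.04 m and y of crimp2_crotch in the frame of peg3 between -0.014 and 0.014 m and z of crimp2_crotch in the frame of peg3 between -0.006 and 0.018 m)) and ((x of crimp3_crotch in the frame of peg1 between -0.032 and 0.04 m and y of crimp3_crotch in the frame of peg1 between -0.014 and 0.014 m and z of crimp3_crotch in the frame of peg1 between -0.006 and 0.018 m) or (x of crimp3_crotch in the frame of peg2 between -0.032 and 0.04 m and y of crimp3_crotch in the frame of peg2 between -0.014 and 0.014 m and z of crimp3_crotch in the frame of peg2 between -0.006 and 0.018 m) or (x of crimp3_crotch in the frame of peg3 between -0.032 and 0.04 m and y of crimp3_crotch in the frame of peg3 between -0.014 and 0.014 m and z of crimp3_crotch in the frame of peg3 between -0.006 and 0.018 m))); the robot touches nothing.
It fails at once if a bystander (dial plate, capacitor or fuse holder) is moved more than 30 mm or tipped (distance of any of dial, cap1, cap2, fuse from where it was at the start of the episode above 0.03 m or angle between any of dial, cap1, cap2, fuse's own z axis and vertical above 0.4 rad).
Of blade1, blade2, blade3, blade4 only 3 to 4 are there at a start; the rules pass over those that are not, and their reading is None.
Of crimp1, crimp2, crimp3 only 2 to 3 are there at a start; the rules pass over those that are not, and their reading is None.
At some moment in a run one of block may be knocked a few centimetres aside while the robot is not near it.
It also fails if it takes over 210 s, if anything falls off the work surface, if the arm or the gripper's body presses on something with over 40 N, if the wrist force passes 120 N, or if a joint passes its speed limit or range.

### The arm

A 6-joint arm with a two-finger parallel gripper is mounted at the origin on the work surface. World frame = base frame: x ahead of the robot, y to its left, z up, the work surface at z = 0. Lengths are in m, angles in degrees, forces in N, time in s.
With the tool pointing down it reaches from about 0.4 to 0.825 m from the base axis. Payload 7 kg.
Tool frame: the origin (TCP) lies midway between the tips of the shut fingers; the grasp point (between the pads) lies 19 mm behind it (r.grasp_offset is the distance from the TCP to the grasp point, in m); z points along the fingers, x is the direction in which the jaws open and shut, and the axes are right-handed (so a half turn about z gives the same grasp; the last joint's range is limited). The gripper opens to 88 mm and grips with 3 to 60 N. Pads are 19 mm wide; open, the fingers measure 130 mm over their backs; the gripper's body (78 mm by 193 mm) begins 47 mm behind the grasp point.
Start: joints at [86.236, 20.546, 0.682, 0, -70.136, -16.507], TCP at [0.234, 0.633, 0.227] pointing down, gripper open.
Joint ranges: [-176.03, 176.03], [-82.01, 121.73], [-58.28, 71.71], [-173.87, 95.51], [-174.79, -0.11], [-173.66, 173.66]. Speed limits (degrees/s): [136.94, 136.94, 172.46, 180, 180, 180].

### API

Orientations are given as [roll, pitch, yaw] about the fixed x, y, z axes, in that order (R = Rz(yaw) Ry(pitch) Rx(roll)).
In Python, from plant import r gives the robot as it stands.
- The arm moves only by the tool step_arm, never from a script. Its argument "deltas" is a list of rows, each a list of 7 numbers: the turn, a rotation vector about the tool's x, y, z in rad, then the shift along the tool's x, y, z in mm, then the opening, from -1 (shut) to 1 (fully open), so that 0 is half open. In form: [[ax, ay, az, x, y, z, grip], ...]. A call has 1 to 10 rows; each row shifts and turns the pose as measured when the row begins, along the tool's axes as they then stand; what a row does not reach is not made up. A row lasts 1/10 s, in which the tool goes at most 50 mm and 8.59 degrees, less where a joint would pass 70% of its speed; a pose out of reach is approached as far as the arm can. A call with a gripper value outside its range is refused whole. The fingers move at their own pace and stop on an object; "squeeze" is the grip in N (left out, the last holds). Time passes only in rows, so rows that do not move let the fingers close. It gives the time, the measured TCP pose, the force and the opening at its end, in the units of the state.
- r.get_state(): the state, without advancing time (a new reading comes with each control period).
- r.capture(name): name is "side" or "top"; returns the picture (420x560x3 uint8, red, green, blue); there is no depth.
- r.camera_info(name): a dict with "vertical_fov" (degrees; the focal length in pixels is half the picture's height over the tangent of half this angle, whatever the lens; pixels are square), "cx", "cy" (the principal point, pixels), "view" (4x4, takes a point from world to camera coordinates). Camera axes: x right, y down, z forward; pixel columns grow to the right and rows downward; lengths in m; the calibration is good to about 2 mm. A picture is of the moment at which its call begins. camera_info takes no time and is no camera call.
- r.close_job(): hands the job in, once; it reports no verdict.
The state is a dict: "time_s": time; "joints": joint angles; "qd": joint speeds; "joint_torque": joint torques, N m; "tcp_pos": TCP position; "eef_rot": TCP orientation; "contact_force": force on the tool from outside, world axes, zero at the start; "moment": the same for the moment, N m; "gripper_width": finger opening in m.
Only numpy, scipy, OpenCV 4.12 (cv2) and the standard library are available. Lean on these libraries where they do the work, as an engineer would, in place of code of your own. Each camera call takes 0.05 s, during which the arm holds its last target.

## Working session

There is one attempt and no reset: what is moved stays moved. The work goes in short steps, Python scripts to look and compute and a tool call to move; the robot and the scene stay as the last step left them, time stands still between calls to the robot, and variables do not carry over. Pictures are saved under pics/ and viewed, and the job is handed in when it is done.

Besides the shell and the picture viewer there is one more tool, called after "Request:" as name(argument=value, ...) on one line, values as JSON. step_arm: Moves the arm, as the interface text tells. Its arguments: {"type":"object","properties":{"deltas":{"type":"array","items":{"type":"array","items":{"type":"number"}}},"squeeze":{"type":"number"}},"required":["deltas"]}

```bash
ls; mkdir -p pics; python3 - <<'E'
from plant import r
import cv2,numpy as np
for n in("side","top"):
    im=r.capture(n); cv2.imwrite(f"pics/{n}0.png",im[:,:,::-1]); i=r.camera_info(n);print(n,i["vertical_fov"],i["cx"],i["cy"],np.round(i["view"],4).tolist(),[k for k in i])
print(r.get_state(),r.grasp_offset)
E
```

```text
pics
side 47.4270021267571 282.3589855508798 210.9398773118531 [[-0.5675, 0.8234, -0.0021, 0.2927], [0.7871, 0.5417, -0.2949, -0.3467], [-0.2416, -0.169, -0.9555, 1.687], [0.0, 0.0, 0.0, 1.0]] ['vertical_fov', 'cx', 'cy', 'view']
top 51.7018102129319 277.1520381426751 209.94789468777876 [[0.0208, -0.9998, 0.0007, -0.0283], [-0.9945, -0.0208, -0.1027, 0.4871], [0.1027, 0.0015, -0.9947, 1.1889], [0.0, 0.0, 0.0, 1.0]] ['vertical_fov', 'cx', 'cy', 'view']
{'time_s': 0.1, 'joints': array([ 8.62356543e+01,  2.05885540e+01,  6.39637600e-01, -1.55944577e-02,
       -7.01371360e+01, -1.65061725e+01]), 'qd': array([-0.0717302 , -0.03545079,  0.14806355,  0.17369215, -0.07449617,
        0.10128254]), 'joint_torque': array([-8.14312807e-04, -5.84162879e+01,  2.93752849e+01,  7.01546788e+00,
        1.01720323e-02, -4.87696207e-05]), 'tcp_pos': array([0.23375085, 0.6327713 , 0.22571399]), 'eef_rot': array([-1.79989605e+02, -8.66716019e-02, -1.10275836e+02]), 'contact_force': array([ 0.30001761, -0.00321957,  0.60213395]), 'moment': array([ 0.05908273, -0.01467055, -0.05198399]), 'gripper_width': 0.08775272651735837} 0.0188
```

View pics/top0.png

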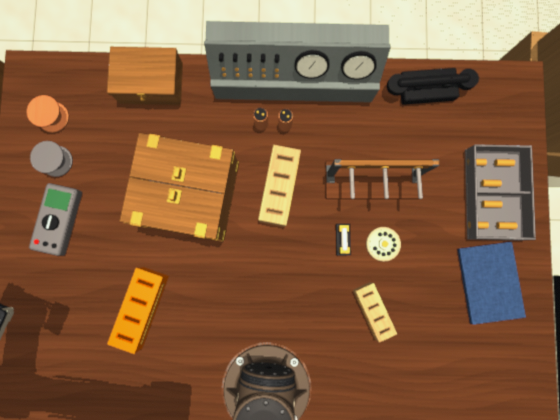

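View pics/side0.png

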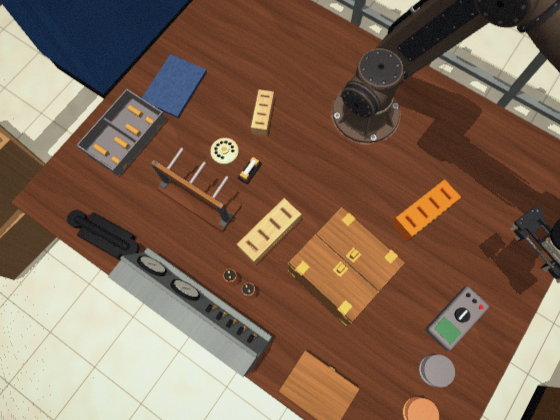

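```bash
cat > h.py <<'E'
import numpy as np,cv2
from plant import r
C={}
for n in("side","top"):
    i=r.camera_info(n); f=210/np.tan(np.radians(i["vertical_fov"]/2)); C[n]=(f,i["cx"],i["cy"],np.array(i["view"]))
def proj(n,P):
    f,cx,cy,V=C[n]; P=np.atleast_2d(P); c=P@V[:3,:3].T+V[:3,3]
    return np.c_[f*c[:,0]/c[:,2]+cx,f*c[:,1]/c[:,2]+cy]
def ray(n,u,v):
    f,cx,cy,V=C[n]; R=V[:3,:3]; o=-R.T@V[:3,3]; d=R.T@np.array([(u-cx)/f,(v-cy)/f,1]); return o,d/np.linalg.norm(d)
def onz(n,u,v,z):
    o,d=ray(n,u,v); return o+d*(z-o[2])/d[2]
def tri(uv_s,uv_t):
    A=np.zeros((3,3));b=np.zeros(3);R=[]
    for n,uv in(("side",uv_s),("top",uv_t)):
        o,d=ray(n,*uv);M=np.eye(3)-np.outer(d,d);A+=M;b+=M@o;R.append((o,M))
    p=np.linalg.solve(A,b); return p,[np.linalg.norm(M@(p-o)) for o,M in R]
def crop(im,x0,y0,x1,y1,k,name):
    c=cv2.resize(im[y0:y1,x0:x1],None,fx=k,fy=k,interpolation=cv2.INTER_CUBIC);cv2.imwrite("pics/"+name,c)
def fr(o,yaw,P):
    """local->world, yaw deg"""
    a=np.radians(yaw);c,s=np.cos(a),np.sin(a);P=np.atleast_2d(P).astype(float)
    return P@np.array([[c,s,0],[-s,c,0],[0,0,1]])+np.asarray(o)
E
python3 - <<'E'
from h import *
s=cv2.imread("pics/side0.png");t=cv2.imread("pics/top0.png")
crop(t,110,120,310,250,4,"t_box.png");crop(t,315,140,455,270,5,"t_rail.png")
crop(s,230,190,410,330,4,"s_box.png");crop(s,140,130,290,240,5,"s_rail.png")
E
```

```text
(no output)
```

View pics/t_box.png

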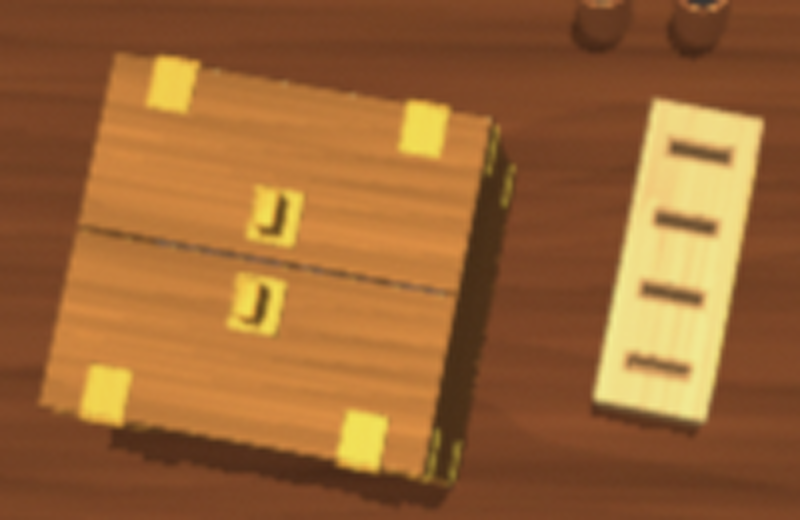

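View pics/s_box.png

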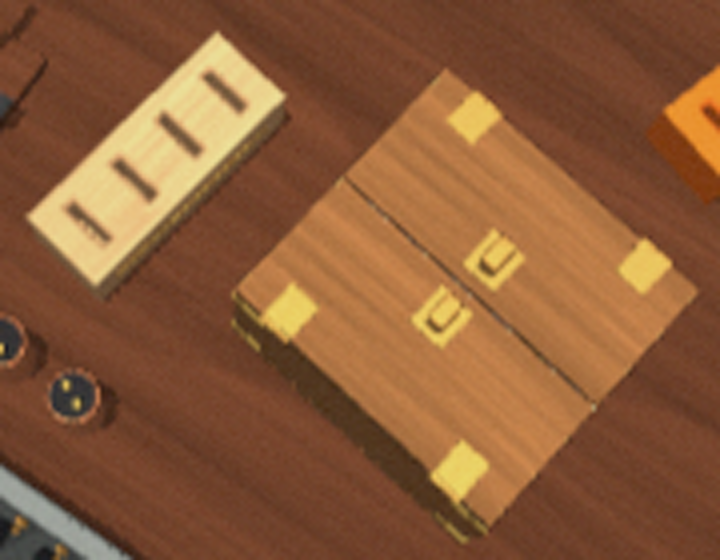

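View pics/t_rail.png

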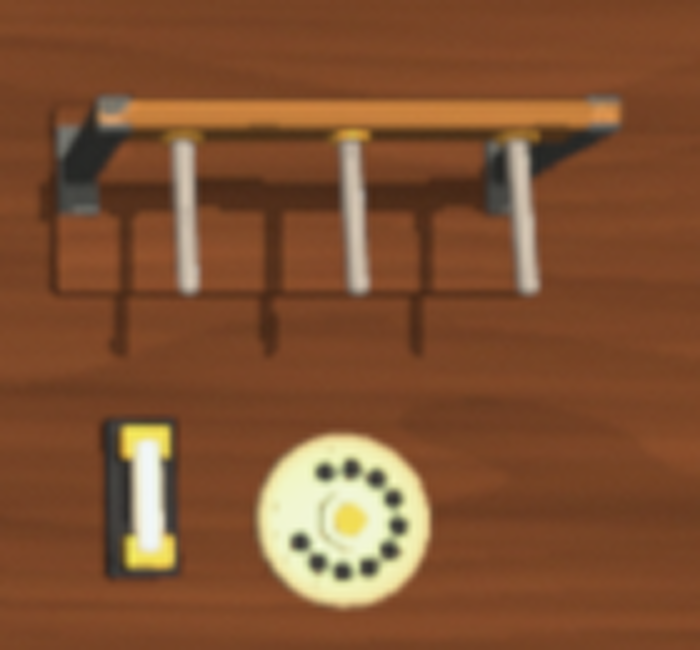

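View pics/s_rail.png

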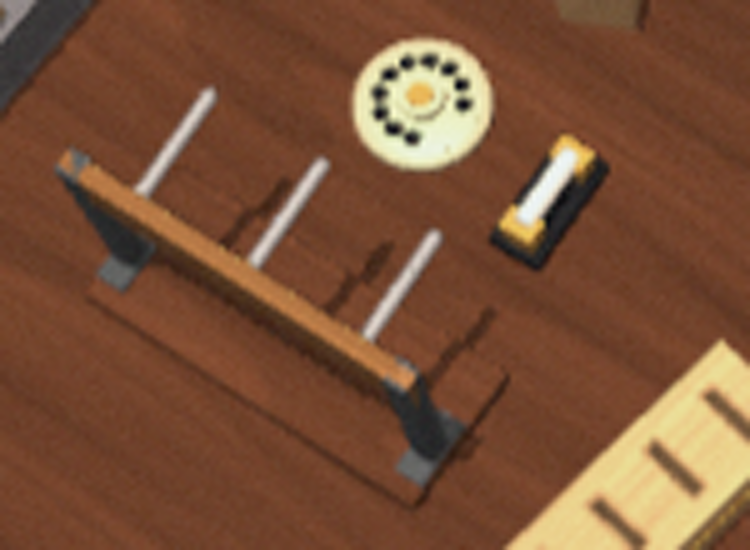

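```bash
python3 - <<'E'
from h import *
def q(n,c,off,k,z): return onz(n,(c[0]+.5)/k-.5+off[0],(c[1]+.5)/k-.5+off[1],z)
T=lambda c,z:q("top",c,(110,120),4,z); S=lambda c,z:q("side",c,(230,190),4,z)
print("boxtop T",[T(c,.173).round(4).tolist() for c in [(115,53),(493,118),(427,478),(40,404),(78,228),(458,293)]])
print("boxtop S",[S(c,.173).round(4).tolist() for c in [(446,70),(697,290),(485,528),(234,292),(343,178),(595,408)]])
print("block T",[T(c,.07).round(4).tolist() for c in [(653,98),(765,120),(708,422),(594,402),(700,154),(686,224),(672,295),(658,366)]])
print("block S",[S(c,.07).round(4).tolist() for c in [(218,32),(287,96),(102,284),(27,215),(224,91),(180,135),(134,181),(89,223)]])
for n,off,L in(("top",(315,140),[(180,140),(188,290),(349,140),(358,290),(515,140),(528,290),(100,98),(620,98),(622,130)]),("side",(140,130),[(140,190),(209,92),(255,263),(322,162),(369,335),(435,235),(60,160),(85,150),(415,372)])):
    print("rail",n,[((c[0]+.5)/5-.5+off[0],(c[1]+.5)/5-.5+off[1]) for c in L])
g=lambda c,off:((c[0]+.5)/5-.5+off[0],(c[1]+.5)/5-.5+off[1])
tp=[(188,290),(358,290),(528,290),(180,140),(349,140),(515,140)];sp=[(435,235),(322,162),(209,92),(369,335),(255,263),(140,190)]
for a,b in zip(tp,sp): print(tri(g(b,(140,130)),g(a,(315,140))))
E
```

```text
boxtop T [[0.659, 0.333, 0.173], [0.6224, 0.0952, 0.173], [0.3976, 0.1285, 0.173], [0.4379, 0.3672, 0.173], [0.5476, 0.35, 0.173], [0.5119, 0.1134, 0.173]]
boxtop S [[0.4011, 0.1308, 0.173], [0.4383, 0.365, 0.173], [0.6629, 0.3291, 0.173], [0.6254, 0.0958, 0.173], [0.5121, 0.1135, 0.173], [0.5505, 0.3487, 0.173]]
block T [[0.6639, -0.0027, 0.07], [0.6502, -0.0796, 0.07], [0.4425, -0.0445, 0.07], [0.4543, 0.0324, 0.07], [0.6256, -0.0356, 0.07], [0.577, -0.027, 0.07], [0.528, -0.0185, 0.07], [0.4796, -0.0101, 0.07]]
block S [[0.4428, -0.0433, 0.07], [0.4558, 0.0315, 0.07], [0.6604, -0.0012, 0.07], [0.6493, -0.0803, 0.07], [0.4805, -0.0117, 0.07], [0.5297, -0.0196, 0.07], [0.5804, -0.0279, 0.07], [0.6273, -0.0372, 0.07]]
rail top [(350.6, 167.6), (352.2, 197.6), (384.4, 167.6), (386.2, 197.6), (417.6, 167.6), (420.2, 197.6), (334.6, 159.2), (438.6, 159.2), (439.0, 165.6)]
rail side [(167.6, 167.6), (181.4, 148.0), (190.6, 182.2), (204.0, 162.0), (213.4, 196.6), (226.6, 176.6), (151.6, 161.6), (156.6, 159.6), (222.6, 204.0)]
(array([ 0.50974583, -0.20723476,  0.15568488]), [np.float64(0.0016632248348381574), np.float64(0.0016632248348381236)])
(array([ 0.51116461, -0.2919032 ,  0.15789905]), [np.float64(0.0016460811194346236), np.float64(0.0016460811194345605)])
(array([ 0.51321982, -0.37786464,  0.15656873]), [np.float64(0.002081829499672305), np.float64(0.0020818294996724955)])
(array([ 0.5847814 , -0.20131575,  0.15973178]), [np.float64(0.0006346969298968348), np.float64(0.000634696929896734)])
(array([ 0.58684268, -0.28653105,  0.1578371 ]), [np.float64(0.000375012187551263), np.float64(0.000375012187551159)])
(array([ 0.58892374, -0.3714147 ,  0.15874854]), [np.float64(0.0019001710758167415), np.float64(0.0019001710758167088)])
```

```bash
cat >> h.py <<'E'
BOX=([0.5306,0.231,0],-8.8)
from scipy.spatial.transform import Rotation as Ro
def delta(p,yaw):
    """total tool-frame shift (mm) and turn (rad) to a tool-down pose at TCP p, yaw deg"""
    s=r.get_state(); R=Ro.from_euler("xyz",s["eef_rot"],degrees=True); T=Ro.from_euler("xyz",[180,0,yaw],degrees=True)
    d=R.inv().apply(np.asarray(p)-s["tcp_pos"])*1000
    print("t",round(s["time_s"],2),"tcp",s["tcp_pos"].round(4),s["eef_rot"].round(2),"w",round(s["gripper_width"],4),"F",s["contact_force"].round(1))
    print("shift mm",d.round(1),"turn rad",(R.inv()*T).as_rotvec().round(3),"j",s["joints"].round(1))
E
python3 - <<'E'
from h import *
q=lambda n,c,off,k,z:onz(n,(c[0]+.5)/k-.5+off[0],(c[1]+.5)/k-.5+off[1],z)
print(q("top",(256,305),(110,120),4,.175),q("top",(275,216),(110,120),4,.175),q("side",(495,260),(230,190),4,.175),q("side",(441,316),(230,190),4,.175))
p=fr(*BOX,[[-.028,0,.25],[.028,0,.25]]);print(p)
delta(p[0],-98.8)
E
```

```text
[0.50157835 0.23713971 0.175     ] [0.5573165  0.22790752 0.175     ] [0.50156605 0.23574762 0.175     ] [0.55718346 0.22576664 0.175     ]
[[0.50292961 0.2352836  0.25      ]
 [0.55827039 0.2267164  0.25      ]]
t 0.1 tcp [0.2338 0.6328 0.2257] [-1.7999e+02 -9.0000e-02 -1.1028e+02] w 0.0878 F [ 0.3 -0.   0.6]
shift mm [ 279.6 -390.2  -23.8] turn rad [-0.    -0.002 -0.2  ] j [ 86.2  20.6   0.6  -0.  -70.1 -16.5]
```

Request:
step_arm(deltas=[[0,0,-0.1,0,0,-15,1],[0,0,-0.1,0,0,-15,1],[0,0,0,0,0,0,1]])

```text
time_s: 0.4
tcp_pos: [0.2335, 0.6318, 0.2541]
eef_rot: [180.0, -0.3, -98.5]
contact_force: [-0.1, 0.6, 0.5]
gripper_width: 0.0878
```

```bash
python3 -c "
from h import *
delta(fr(*BOX,[[-.0285,0,.25]])[0],-98.8)"
```

```text
t 0.4 tcp [0.2335 0.6318 0.2541] [179.98  -0.34 -98.48] w 0.0878 F [-0.1  0.6  0.5]
shift mm [ 352.5 -324.5    6.1] turn rad [ 0.    -0.006  0.006] j [ 86.2  19.8   3.2  -0.1 -73.7  -4.7]
```

Request:
step_arm(deltas=[[0,0,0,35,-32.5,0,1],[0,0,0,35,-32.5,0,1],[0,0,0,35,-32.5,0,1],[0,0,0,35,-32.5,0,1],[0,0,0,35,-32.5,0,1],[0,0,0,35,-32.5,0,1],[0,0,0,35,-32.5,0,1],[0,0,0,35,-32.5,0,1],[0,0,0,35,-32.5,0,1],[0,0,0,35,-32.5,0,1]])

```text
time_s: 1.4
tcp_pos: [0.5006, 0.2216, 0.246]
eef_rot: [179.7, -0.8, -99.8]
contact_force: [0.9, 0.8, 1.0]
gripper_width: 0.0876
```

```bash
python3 -c "
from h import *
delta(fr(*BOX,[[-.0285,0,.178]])[0],-98.8)"
```

```text
t 1.4 tcp [0.5006 0.2216 0.246 ] [179.71  -0.81 -99.83] w 0.0876 F [0.9 0.8 1. ]
shift mm [-14.8   0.2  67.8] turn rad [ 0.005 -0.014 -0.018] j [ 44.6   8.3 -13.4   0.3 -69.2  35.5]
```

Request:
step_arm(deltas=[[0.005,-0.014,0.018,-15,0,20,1],[0,0,0,0,0,20,1],[0,0,0,0,0,15,1],[0,0,0,0,0,10,1],[0,0,0,0,0,0,1]])

```text
time_s: 1.9
tcp_pos: [0.5052, 0.2276, 0.1751]
eef_rot: [179.9, -0.1, -102.4]
contact_force: [-0.4, -0.3, 0.9]
gripper_width: 0.0876
```

```bash
python3 -c "
from h import *
delta(fr(*BOX,[[-.0285,0,.178]])[0],-98.8)
im=r.capture('side');crop(im[:,:,::-1],230,170,430,320,4,'a1.png')"
```

```text
t 1.9 tcp [0.5052 0.2276 0.1751] [ 1.7988e+02 -1.2000e-01 -1.0245e+02] w 0.0876 F [-0.4 -0.3  0.9]
shift mm [-7.   4.4 -2.9] turn rad [ 0.002 -0.002 -0.064] j [ 44.5  11.6 -18.8  -0.  -59.7  33.1]
```

View pics/a1.png

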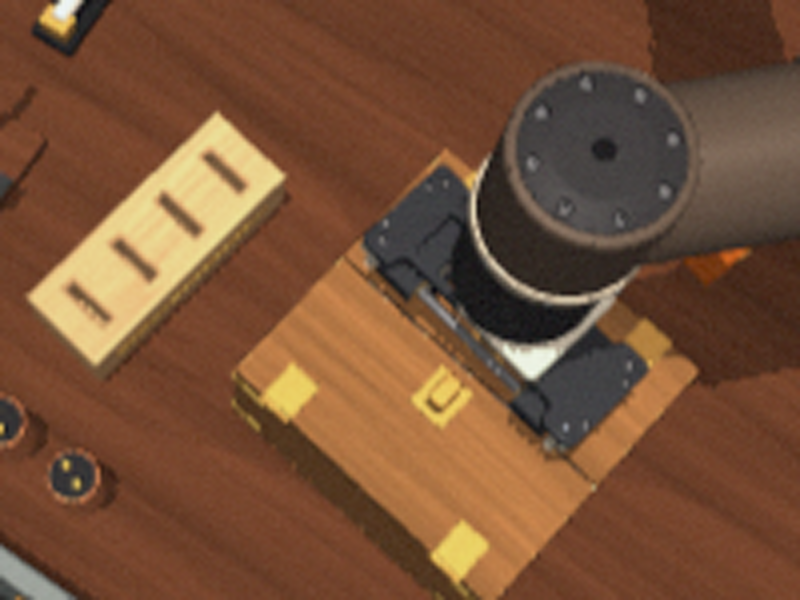

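Request:
step_arm(deltas=[[0,0,-0.064,0,0,-3,1],[0,0,0,-6.7,4.8,0,1],[0,0,0,0,0,0,1]])

```text
time_s: 2.25
tcp_pos: [0.5021, 0.2368, 0.1805]
eef_rot: [-180.0, 0.0, -98.8]
contact_force: [1.2, -0.2, 0.3]
gripper_width: 0.0875
```

```bash
python3 -c "
from h import *
delta(fr(*BOX,[[-.0285,0,.178]])[0],-98.8)"
```

```text
t 2.25 tcp [0.5021 0.2368 0.1805] [-179.99    0.    -98.82] w 0.0875 F [ 1.2 -0.2  0.3]
shift mm [ 1.4 -0.6  2.5] turn rad [-0.  0. -0.] j [ 45.5  11.3 -18.4   0.  -60.2  35.7]
```

Request:
step_arm(deltas=[[0,0,0,1,0,3,0],[0,0,0,0,0,0,-0.5],[0,0,0,0,0,0,-1],[0,0,0,0,0,0,-1],[0,0,0,0,0,0,-1],[0,0,0,0,0,0,-1]], squeeze=15)

```text
time_s: 2.85
tcp_pos: [0.5019, 0.2367, 0.1782]
eef_rot: [-179.9, 0.1, -99.0]
contact_force: [1.3, -0.4, 0.5]
gripper_width: 0.0451
```

Request:
step_arm(deltas=[[0,0,0,0,0,0,-1],[0,0,0,0,0,0,-1],[0,0,0,0,0,0,-1],[0,0,0,0,0,0,-1],[0,0,0,0,0,0,-1]])

```text
time_s: 3.35
tcp_pos: [0.5018, 0.2357, 0.1781]
eef_rot: [-179.9, -0.0, -99.0]
contact_force: [-0.7, 1.3, -0.8]
gripper_width: 0.0141
```

Request:
step_arm(deltas=[[0,0,0,0,5.7,-12.3,-1],[0,0,0,0,7.6,-11.4,-1],[0,0,0,0,9.1,-10.1,-1],[0,0,0,0,10.5,-8.6,-1],[0,0,0,0,0,0,-1]])

```text
time_s: 3.85
tcp_pos: [0.4677, 0.2411, 0.2229]
eef_rot: [-179.9, 0.0, -99.0]
contact_force: [1.0, -0.1, -1.3]
gripper_width: 0.0142
```

```bash
cat >> h.py <<'E'
def boxtcp():
    s=r.get_state(); o,y=BOX; a=np.radians(-y); d=s["tcp_pos"]-o
    b=[np.cos(a)*d[0]-np.sin(a)*d[1],np.sin(a)*d[0]+np.cos(a)*d[1],d[2]]
    print("TCP in box mm",np.round(np.array(b)*1000,1),"rot",s["eef_rot"].round(1),"w",round(s["gripper_width"]*1000,1),"F",s["contact_force"].round(1),"t",s["time_s"])
E
python3 -c "
from h import *
boxtcp()
im=r.capture('top');crop(im[:,:,::-1],60,100,260,250,4,'a2.png')"
```

```text
TCP in box mm [-63.7   0.4 222.9] rot [-179.9    0.   -99. ] w 14.2 F [ 1.  -0.1 -1.3] t 3.85
```

View pics/a2.png

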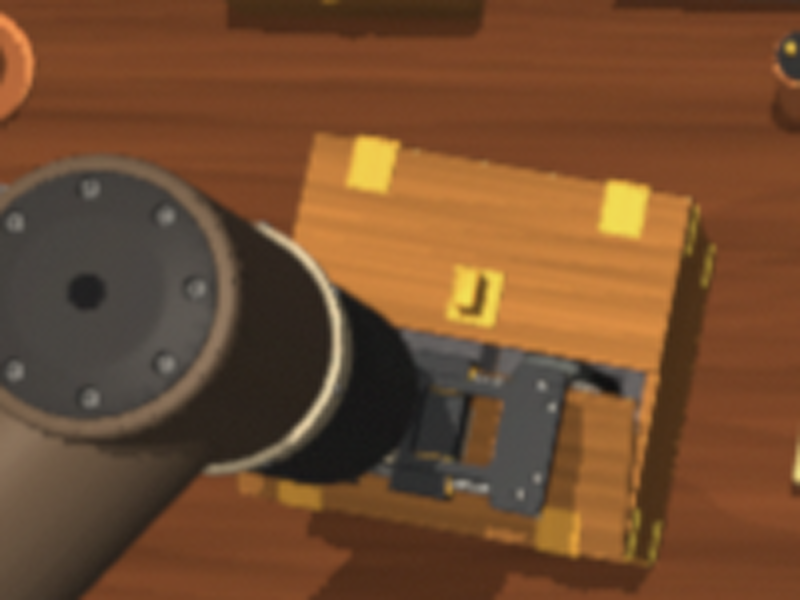

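Request:
step_arm(deltas=[[0,0,0,0,11,-6,-1],[0,0,0,0,12.6,-4.7,-1],[0,0,0,0,13.3,-2.8,-1],[0,0,0,0,13.5,-0.6,-1],[0,0,0,0,0,0,-1]])

```text
time_s: 4.4
tcp_pos: [0.4159, 0.2493, 0.2381]
eef_rot: [-179.7, 0.0, -99.0]
contact_force: [1.8, -0.3, -2.6]
gripper_width: 0.0141
```

```bash
python3 -c "
from h import *
boxtcp()"
```

```text
TCP in box mm [-116.2    0.6  238.1] rot [-179.7    0.   -99. ] w 14.1 F [ 1.8 -0.3 -2.6] t 4.4
```

Request:
step_arm(deltas=[[0,0,0,0,12.5,1.7,-1],[0,0,0,0,13,3.3,-1],[0,0,0,0,12.5,5,-1],[0,0,0,0,8,4.5,-1],[0,0,0,0,0,0,-1]])

```text
time_s: 4.9
tcp_pos: [0.3667, 0.2571, 0.2223]
eef_rot: [-179.7, 0.1, -98.9]
contact_force: [2.5, -0.4, -1.7]
gripper_width: 0.0142
```

```bash
python3 -c "
from h import *
boxtcp()
im=r.capture('top');crop(im[:,:,::-1],60,100,260,250,4,'a3.png')
im=r.capture('side');crop(im[:,:,::-1],250,170,450,320,4,'a4.png')"
```

```text
TCP in box mm [-166.     0.8  222.3] rot [-1.797e+02  1.000e-01 -9.890e+01] w 14.2 F [ 2.5 -0.4 -1.7] t 4.9
```

View pics/a3.png

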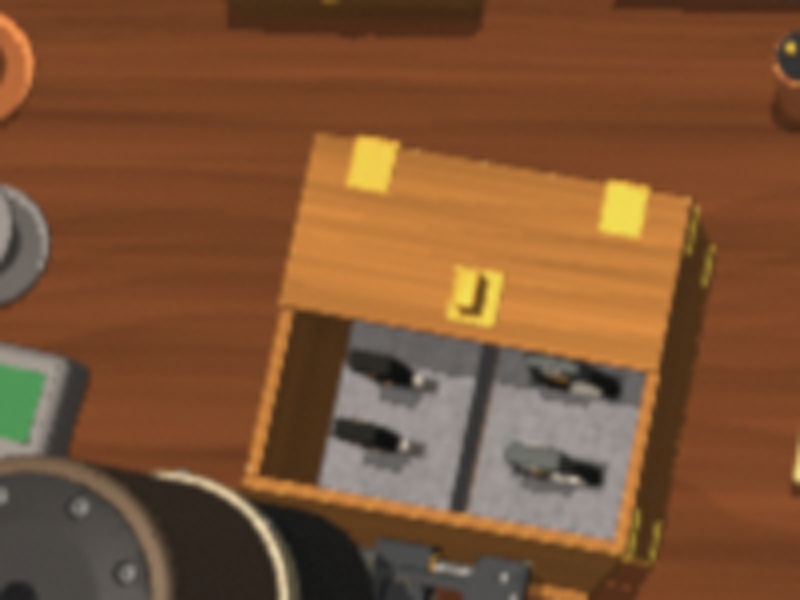

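View pics/a4.png

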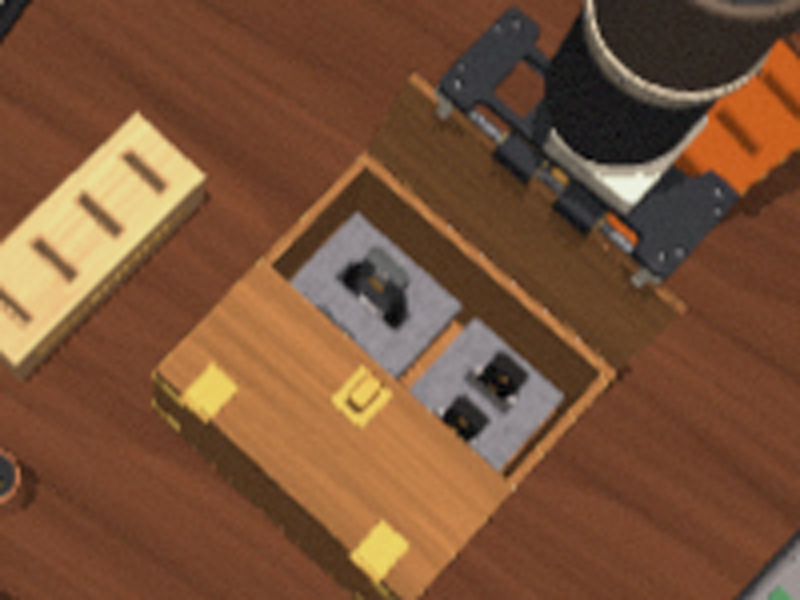

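Request:
step_arm(deltas=[[0,0,0,0,0,0,0.2],[0,0,0,0,0,0,0.2],[0,0,0,0,0,0,0.2],[0,0,0,0,10,-10,0.2],[0,0,0,0,10,-20,0.2],[0,0,0,0,10,-30,0.2],[0,0,0,0,0,-30,0.2],[0,0,0,0,0,-10,0.2]])

```text
time_s: 5.8
tcp_pos: [0.3346, 0.2601, 0.3256]
eef_rot: [-179.9, -0.3, -99.1]
contact_force: [0.9, -0.2, -0.9]
gripper_width: 0.0527
```

```bash
python3 -c "
from h import *
boxtcp()
im=r.capture('side');crop(im[:,:,::-1],250,170,450,320,4,'a5.png')"
```

```text
TCP in box mm [-198.2   -1.2  325.6] rot [-179.9   -0.3  -99.1] w 52.7 F [ 0.9 -0.2 -0.9] t 5.8
```

View pics/a5.png

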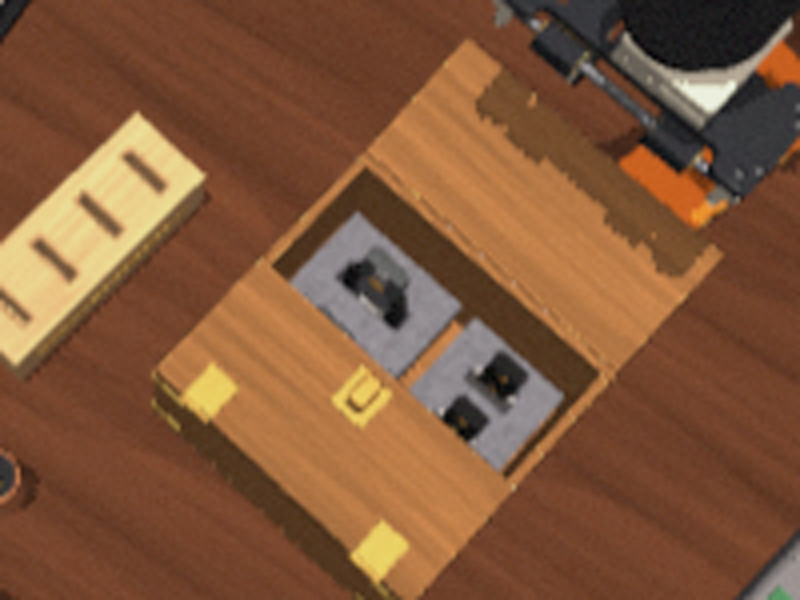

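Request:
step_arm(deltas=[[0,0,0,0,-45,0,0.2],[0,0,0,0,-45,0,0.2],[0,0,0,0,-45,0,0.2],[0,0,0,0,-45,0,0.2],[0,0,0,0,-40,20,0.2],[0,0,0,0,-10,20,0.2],[0,0,0,0,0,10,0.2],[0,0,0,0,0,0,0.2]])

```text
time_s: 6.65
tcp_pos: [0.5677, 0.2235, 0.2726]
eef_rot: [179.9, -0.1, -98.9]
contact_force: [-0.4, 0.2, -0.6]
gripper_width: 0.0528
```

```bash
python3 -c "
from h import *
boxtcp();delta(fr(*BOX,[[.0275,0.0,.178]])[0],-98.8)"
```

```text
TCP in box mm [ 37.8  -1.7 272.6] rot [ 1.799e+02 -1.000e-01 -9.890e+01] w 52.8 F [-0.4  0.2 -0.6] t 6.65
t 6.65 tcp [0.5677 0.2235 0.2726] [ 1.799e+02 -1.400e-01 -9.892e+01] w 0.0528 F [-0.4  0.2 -0.6]
shift mm [-1.9 10.1 94.6] turn rad [ 0.002 -0.002 -0.002] j [ 39.8  13.1  -3.7   0.  -73.4  41.2]
```

Request:
step_arm(deltas=[[0,0,0,-2,10,25,0.2],[0,0,0,0,0,25,0.2],[0,0,0,0,0,25,0.2],[0,0,0,0,0,8,0.2],[0,0,0,0,0,0,0.2]])

```text
time_s: 7.15
tcp_pos: [0.555, 0.2294, 0.1932]
eef_rot: [-179.8, 0.1, -98.7]
contact_force: [-0.2, 0.2, 1.0]
gripper_width: 0.0527
```

```bash
python3 -c "
from h import *
boxtcp();delta(fr(*BOX,[[.0275,0.0,.178]])[0],-98.8)"
```

```text
TCP in box mm [ 24.4   2.1 193.2] rot [-1.798e+02  1.000e-01 -9.870e+01] w 52.7 F [-0.2  0.2  1. ] t 7.15
t 7.15 tcp [0.555  0.2294 0.1932] [-1.7981e+02  1.1000e-01 -9.8700e+01] w 0.0527 F [-0.2  0.2  1. ]
shift mm [ 2.1 -3.1 15.2] turn rad [-0.003  0.002  0.002] j [ 41.1  14.8 -12.    0.1 -62.9  40.1]
```

Request:
step_arm(deltas=[[0,0,0,2,-3,8,0.2],[0,0,0,0,0,6.5,0.2],[0,0,0,0,0,0,-1],[0,0,0,0,0,0,-1],[0,0,0,0,0,0,-1],[0,0,0,0,0,0,-1],[0,0,0,0,0,0,-1],[0,0,0,0,0,0,-1],[0,0,0,0,0,0,-1]], squeeze=15)

```text
time_s: 8.05
tcp_pos: [0.5595, 0.2265, 0.1832]
eef_rot: [-179.5, 0.2, -98.7]
contact_force: [-0.6, 4.0, -1.5]
gripper_width: 0.014
```

```bash
python3 -c "
from h import *
boxtcp()"
```

```text
TCP in box mm [ 29.2   0.  183.2] rot [-179.5    0.2  -98.7] w 14.0 F [-0.6  4.  -1.5] t 8.05
```

Request:
step_arm(deltas=[[0,0,0,0,-6.5,-12.1,-1],[0,0,0,0,-8.2,-11,-1],[0,0,0,0,-9.7,-9.7,-1],[0,0,0,0,-11.1,-8,-1],[0,0,0,0,-12.2,-6.4,-1],[0,0,0,0,0,0,-1]])

```text
time_s: 8.65
tcp_pos: [0.6049, 0.2194, 0.2328]
eef_rot: [180.0, 0.1, -98.7]
contact_force: [2.1, -1.2, -3.9]
gripper_width: 0.0141
```

```bash
python3 -c "
from h import *
boxtcp()"
```

```text
TCP in box mm [ 7.520e+01 -1.000e-01  2.328e+02] rot [ 1.80e+02  1.00e-01 -9.87e+01] w 14.1 F [ 2.1 -1.2 -3.9] t 8.65
```

Request:
step_arm(deltas=[[0,0,0,0,-13.2,-2.6,-1],[0,0,0,0,-13.5,-1,-1],[0,0,0,0,-13.7,0.5,-1],[0,0,0,0,-13.5,2.6,-1],[0,0,0,0,0,0,-1]])

```text
time_s: 9.15
tcp_pos: [0.6604, 0.2106, 0.2389]
eef_rot: [-179.8, 0.2, -98.6]
contact_force: [0.4, 0.7, -2.6]
gripper_width: 0.0139
```

```bash
python3 -c "
from h import *
boxtcp()"
```

```text
TCP in box mm [131.4  -0.3 238.9] rot [-179.8    0.2  -98.6] w 13.9 F [ 0.4  0.7 -2.6] t 9.15
```

Request:
step_arm(deltas=[[0,0,0,0,-13.7,4,-1],[0,0,0,0,-13,5.7,-1],[0,0,0,0,-12.3,7.5,-1],[0,0,0,0,-2,2,-1],[0,0,0,0,0,0,-1]])

```text
time_s: 9.65
tcp_pos: [0.7048, 0.2036, 0.2182]
eef_rot: [-179.7, 0.2, -98.7]
contact_force: [0.2, 0.1, 3.2]
gripper_width: 0.0138
```

```bash
python3 -c "
from h import *
boxtcp()
im=r.capture('side');crop(im[:,:,::-1],230,180,430,330,4,'a6.png')"
```

```text
TCP in box mm [176.3  -0.4 218.2] rot [-179.7    0.2  -98.7] w 13.8 F [0.2 0.1 3.2] t 9.65
```

View pics/a6.png

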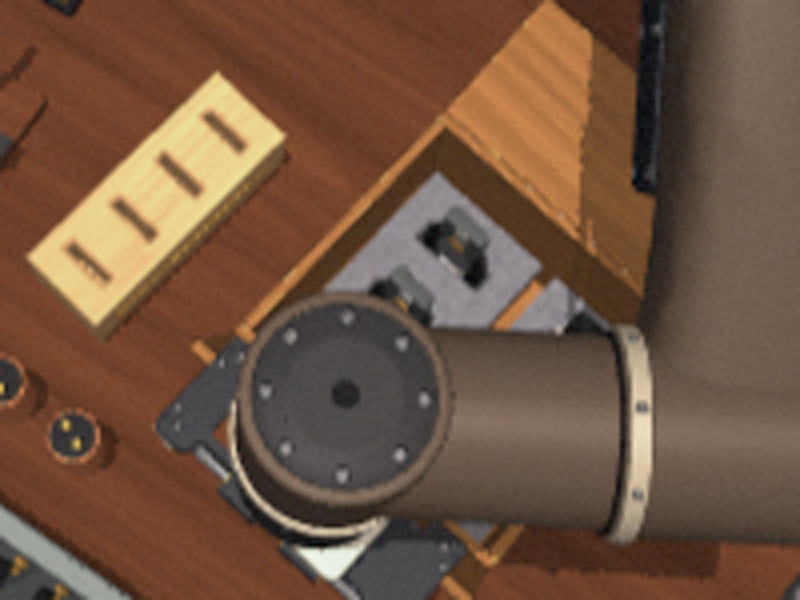

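Request:
step_arm(deltas=[[0,0,0,0,0,0,0.2],[0,0,0,0,0,0,0.2],[0,0,0,0,0,0,0.2],[0,0,0,0,-10,-10,0.2],[0,0,0,0,-10,-20,0.2],[0,0,0,0,-10,-30,0.2],[0,0,0,0,0,-35,0.2],[0,0,0,0,0,-20,0.2],[0,0,0,0,0,0,0.2]])

```text
time_s: 10.6
tcp_pos: [0.7306, 0.2001, 0.3349]
eef_rot: [179.9, 0.2, -98.5]
contact_force: [1.1, 0.3, 0.6]
gripper_width: 0.0525
```

Request:
step_arm(deltas=[[0,0,0,38,27,0,0.2],[0,0,0,38,27,0,0.2],[0,0,0,38,27,0,0.2],[0,0,0,38,27,0,0.2],[0,0,0,38,27,0,0.2],[0,0,0,38,27,0,0.2],[0,0,0.14,38,27,0,-0.4],[0,0,0.14,0,0,0,-0.4],[0,0,0.14,0,0,0,-0.4],[0,0,0.14,0,0,0,-0.4]])

```text
time_s: 11.6
tcp_pos: [0.4881, -0.0413, 0.3248]
eef_rot: [179.4, -0.2, -131.5]
contact_force: [0.8, -0.2, 0.3]
gripper_width: 0.0285
```

Request:
step_arm(deltas=[[0,0,0.14,0,0,0,-0.4],[0,0,0.14,0,0,0,-0.4],[0,0,0.14,0,0,0,-0.4],[0,0,0.14,0,0,0,-0.4],[0,0,0.14,0,0,0,-0.4],[0,0,0.14,0,0,0,-0.4],[0,0,0,0,0,0,-0.4]])

```text
time_s: 12.3
tcp_pos: [0.4827, -0.0404, 0.3204]
eef_rot: [179.7, -0.9, 178.3]
contact_force: [0.2, -0.3, -0.5]
gripper_width: 0.0261
```

```bash
python3 -c "
from h import *
boxtcp()
im=r.capture('top');cv2.imwrite('pics/b_t.png',im[:,:,::-1]);crop(im[:,:,::-1],60,90,260,240,4,'b1.png')
im=r.capture('side');cv2.imwrite('pics/b_s.png',im[:,:,::-1]);crop(im[:,:,::-1],230,180,430,330,4,'b2.png')"
```

```text
TCP in box mm [  -5.8 -275.6  320.4] rot [179.7  -0.9 178.3] w 26.1 F [ 0.2 -0.3 -0.5] t 12.3
```

View pics/b1.png

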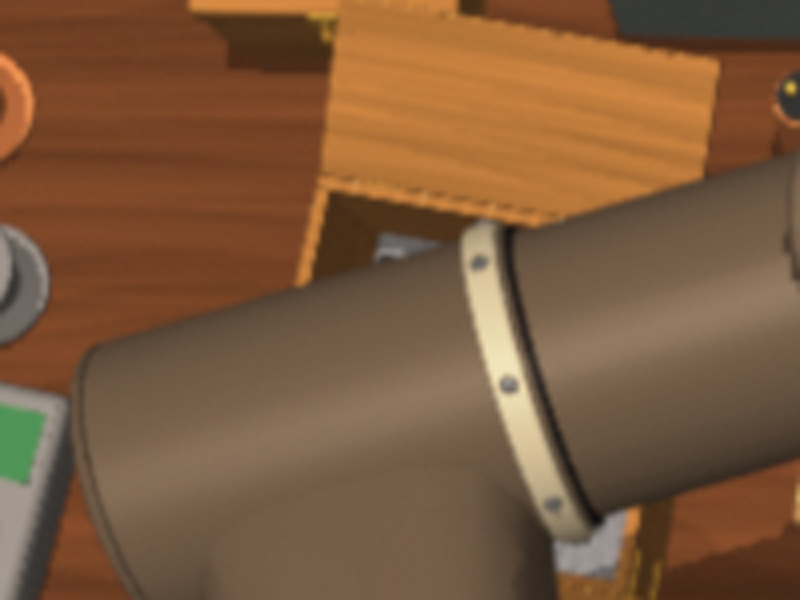

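View pics/b2.png

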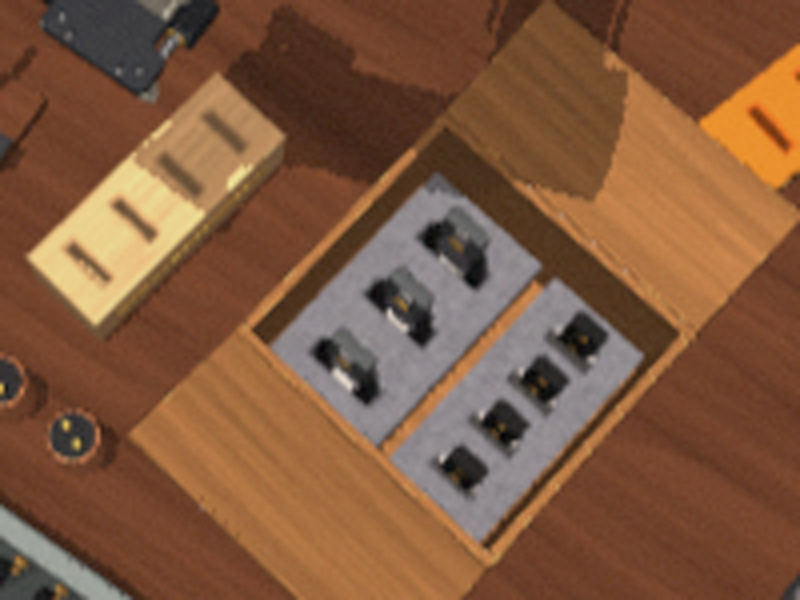

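```bash
python3 - <<'E'
from h import *
for P,lab in (([[x,.063,z] for x in(-.066,-.022,.022,.066) for z in(.154,.092)],"b"),([[x,-.05,z] for x in(-.062,0,.062) for z in (.155,.11)],"c")):
    u=(proj("side",fr(*BOX,P))-[230,180]+.5)*4-.5; print(lab,u.round(0).tolist())
def inv(p):
    o,y=BOX;a=np.radians(y);d=p-np.array(o);return np.round([np.cos(a)*d[0]+np.sin(a)*d[1],-np.sin(a)*d[0]+np.cos(a)*d[1],p[2]],4)
im=cv2.imread("pics/b_s.png");hsv=cv2.cvtColor(im,cv2.COLOR_BGR2HSV)
m=(hsv[...,2]<50).astype(np.uint8); n,l,st,c=cv2.connectedComponentsWithStats(m)
for i in range(1,n):
    x,y=c[i]
    if 300<x<390 and 225<y<310 and st[i,4]>15: print(st[i],c[i].round(1),inv(onz("side",x,y,.154)))
E
```

```text
b [[590.0, 329.0], [575.0, 345.0], [551.0, 373.0], [537.0, 387.0], [510.0, 418.0], [498.0, 430.0], [470.0, 463.0], [459.0, 474.0]]
c [[468.0, 227.0], [461.0, 242.0], [412.0, 288.0], [406.0, 301.0], [354.0, 350.0], [350.0, 361.0]]
[336 236   7   7  31] [338.8 238.3] [-0.0422 -0.0632  0.154 ]
[346 241   5  11  40] [348.1 246. ] [-0.0437 -0.0284  0.154 ]
[322 250   7   8  32] [325.  253.2] [ 0.0183 -0.0629  0.154 ]
[332 256   6  10  35] [334.5 260.9] [ 0.0164 -0.028   0.154 ]
[370 259  11  11  69] [375.1 263.7] [-0.0577  0.0621  0.154 ]
[309 265   5   7  26] [311.  267.6] [ 0.0771 -0.0641  0.154 ]
[318 271   6  10  33] [320.8 275.7] [ 0.075  -0.0279  0.154 ]
[360 270  11  11  66] [365.3 274.7] [-0.0141  0.0623  0.154 ]
[351 281  10  10  55] [355.5 285.2] [0.0278 0.0617 0.154 ]
[340 292  11  11  60] [345.5 296.6] [0.0713 0.062  0.154 ]
```

Request:
step_arm(deltas=[[0,0,0.124,0,0,0,-0.4],[0,0,0,0,0,0,-0.4],[0,0,0,8,45,0,-0.4],[0,0,0,8,45,0,-0.4],[0,0,0,8,45,0,-0.4],[0,0,0,8,45,0,-0.4],[0,0,0,8,45,0,-0.4],[0,0,0,8,45,0,-0.4],[0,0,0,5,30,10,-0.4],[0,0,0,0,0,0,-0.4]])

```text
time_s: 13.4
tcp_pos: [0.4663, 0.2745, 0.3116]
eef_rot: [179.7, -0.9, 174.4]
contact_force: [-0.1, 0.1, -0.7]
gripper_width: 0.0262
```

```bash
python3 -c "
from h import *
boxtcp();delta(fr(*BOX,[[-.066,0.063,.12]])[0],171.2)"
```

```text
TCP in box mm [-70.2  33.1 311.6] rot [179.7  -0.9 174.4] w 26.2 F [-0.1  0.1 -0.7] t 13.4
t 13.4 tcp [0.4663 0.2745 0.3116] [179.65  -0.86 174.43] w 0.0262 F [-0.1  0.1 -0.7]
shift mm [ -8.7  28.4 191.7] turn rad [ 0.006 -0.015  0.056] j [ 50.6   5.6  -7.5  -0.9 -77.1 -55.9]
```

Request:
step_arm(deltas=[[0.006,-0.015,0.056,0,0,30,-0.4],[0,0,0,0,29,30,-0.4],[0,0,0,-4.5,0,40,-0.4],[0,0,0,0,0,20,-0.4],[0,0,0,0,0,0,-0.4]])

```text
time_s: 13.9
tcp_pos: [0.4756, 0.3043, 0.1893]
eef_rot: [179.9, 0.2, 172.8]
contact_force: [0.7, 0.0, 0.0]
gripper_width: 0.026
```

```bash
python3 -c "
from h import *
boxtcp();delta(fr(*BOX,[[-.066,0.063,.12]])[0],171.2)"
```

```text
TCP in box mm [-65.6  64.  189.3] rot [179.9   0.2 172.8] w 26.0 F [0.7 0.  0. ] t 13.9
t 13.9 tcp [0.4756 0.3043 0.1893] [179.9    0.18 172.75] w 0.026 F [0.7 0.  0. ]
shift mm [ 0.7 -1.2 69.3] turn rad [0.002 0.003 0.027] j [ 52.5  11.7 -16.8   0.1 -61.4 -59.9]
```

Request:
step_arm(deltas=[[0,0,0.027,0,0,0,-0.4],[0,0,0,0.5,-1,20,-0.4],[0,0,0,0,0,20,-0.4],[0,0,0,0,0,15,-0.4],[0,0,0,0,0,8,-0.4],[0,0,0,0,0,0,-0.4]])

```text
time_s: 14.5
tcp_pos: [0.4797, 0.3052, 0.1341]
eef_rot: [179.3, 0.7, 171.4]
contact_force: [-0.1, -0.0, -0.3]
gripper_width: 0.0263
```

```bash
python3 -c "
from h import *
boxtcp();delta(fr(*BOX,[[-.066,0.063,.12]])[0],171.2)"
```

```text
TCP in box mm [-61.6  65.6 134.1] rot [179.3   0.7 171.4] w 26.3 F [-0.1 -0.  -0.3] t 14.5
t 14.5 tcp [0.4797 0.3052 0.1341] [179.32   0.66 171.42] w 0.0263 F [-0.1 -0.  -0.3]
shift mm [ 4.6 -2.7 14.1] turn rad [0.012 0.011 0.004] j [ 52.4  14.5 -21.    0.3 -53.5 -61.1]
```

Request:
step_arm(deltas=[[0.012,0.011,0,4,-2.5,0,-0.4],[0,0,0,0,0,7,-0.4],[0,0,0,0,0,6,-0.4],[0,0,0,0,0,0,-0.4]])

```text
time_s: 14.9
tcp_pos: [0.4766, 0.3045, 0.1239]
eef_rot: [179.8, 0.2, 171.5]
contact_force: [0.4, 0.3, -0.6]
gripper_width: 0.0263
```

```bash
python3 -c "
from h import *
boxtcp();delta(fr(*BOX,[[-.066,0.063,.12]])[0],171.2)"
```

```text
TCP in box mm [-64.6  64.4 123.9] rot [179.8   0.2 171.5] w 26.3 F [ 0.4  0.3 -0.6] t 14.9
t 14.9 tcp [0.4766 0.3045 0.1239] [1.7982e+02 1.5000e-01 1.7146e+02] w 0.0263 F [ 0.4  0.3 -0.6]
shift mm [ 1.4 -1.4  3.9] turn rad [0.003 0.003 0.005] j [ 52.4  15.3 -21.4   0.1 -53.  -61. ]
```

Good; close.

Request:
step_arm(deltas=[[0,0,0,1,-1,3,-0.4],[0,0,0,0,0,0,-1],[0,0,0,0,0,0,-1],[0,0,0,0,0,0,-1],[0,0,0,0,0,0,-1]], squeeze=30)

```text
time_s: 15.4
tcp_pos: [0.4753, 0.3036, 0.1206]
eef_rot: [179.8, 0.1, 171.5]
contact_force: [-0.4, 0.2, -1.1]
gripper_width: 0.0138
```

```bash
python3 -c "
from h import *
boxtcp()"
```

```text
TCP in box mm [-65.8  63.3 120.6] rot [1.798e+02 1.000e-01 1.715e+02] w 13.8 F [-0.4  0.2 -1.1] t 15.4
```

Request:
step_arm(deltas=[[0,0,0,0,0,-10,-1],[0,0,0,0,0,-30,-1],[0,0,0,0,0,-40,-1],[0,0,0,0,0,-45,-1],[0,0,0,0,0,-35,-1],[0,0,0,0,0,-10,-1],[0,0,0,0,0,0,-1]])

```text
time_s: 16.1
tcp_pos: [0.4746, 0.3021, 0.2999]
eef_rot: [179.9, 0.2, 171.4]
contact_force: [0.3, -0.6, -2.4]
gripper_width: 0.0141
```

```bash
cat >> h.py <<'E'
def slots(tag):
    """block slot mouths from both views: dark slot blobs inside cream mask"""
    out={}
    for n in("side","top"):
        im=r.capture(n); cv2.imwrite(f"pics/{tag}_{n}.png",im[:,:,::-1])
    return
E
python3 -c "
from h import *
boxtcp();slots('c')
t=cv2.imread('pics/c_top.png');s=cv2.imread('pics/c_side.png')
crop(t,150,90,350,240,4,'c1.png');crop(s,200,160,400,310,4,'c2.png')"
```

```text
TCP in box mm [-66.2  61.7 299.9] rot [179.9   0.2 171.4] w 14.1 F [ 0.3 -0.6 -2.4] t 16.1
```

View pics/c1.png

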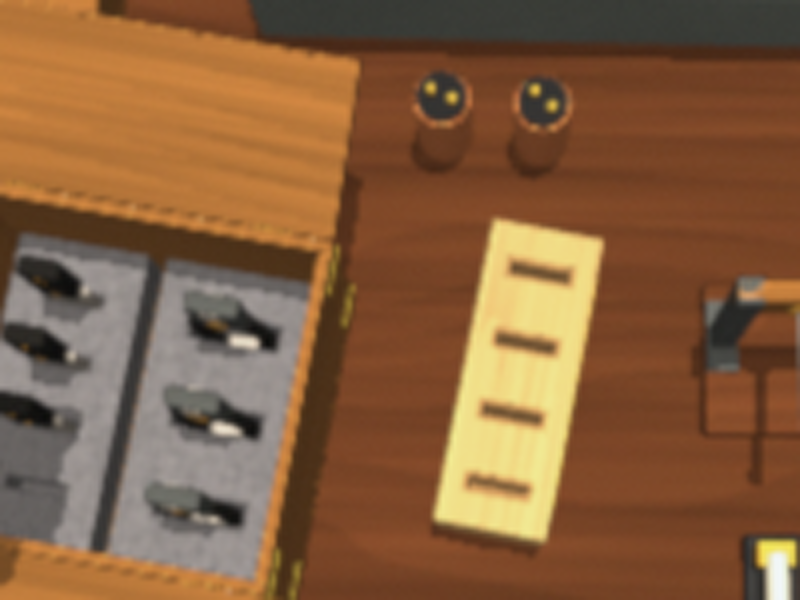

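View pics/c2.png

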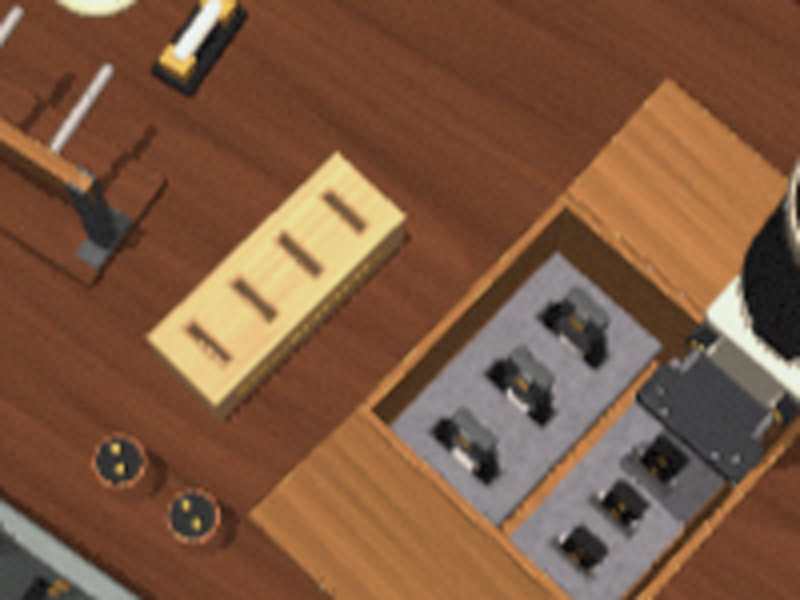

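```bash
cat >> h.py <<'E'
def blockpose(tag=None,views=("side","top"),files=None):
    """block pose by slot blobs in the cream top face"""
    for n in views:
        im=r.capture(n)[:,:,::-1].copy() if files is None else cv2.imread(files[n])
        if tag: cv2.imwrite(f"pics/{tag}_{n}.png",im)
        hsv=cv2.cvtColor(im,cv2.COLOR_BGR2HSV)
        m=((hsv[...,0]>16)&(hsv[...,0]<32)&(hsv[...,1]<165)&(hsv[...,1]>60)&(hsv[...,2]>185)).astype(np.uint8)
        m=cv2.morphologyEx(m,cv2.MORPH_CLOSE,np.ones((5,5)))
        cs,_=cv2.findContours(m,cv2.RETR_EXTERNAL,cv2.CHAIN_APPROX_NONE)
        best=None
        for c in cs:
            if cv2.contourArea(c)<600: continue
            W=np.array([onz(n,u,v,.07)[:2] for u,v in c[:,0,:]],np.float32)*1000
            (x,y),(w,h),a=cv2.minAreaRect(W)
            L,S=max(w,h),min(w,h)
            if not(150<L<260 and 55<S<100): continue
            b=cv2.boxPoints(((x,y),(w,h),a)); e=[b[1]-b[0],b[2]-b[1]]; e=max(e,key=np.linalg.norm)
            if e[0]<0:e=-e
            print(n,"rect centre",np.round([x,y],1),"L,S",round(L,1),round(S,1),"yaw",round(np.degrees(np.arctan2(e[1],e[0])),2))
            # slots
            fill=np.zeros_like(m);cv2.drawContours(fill,[cv2.convexHull(c)],-1,1,-1);fill=cv2.erode(fill,np.ones((3,3)))
            d=((hsv[...,2]<150)&(fill>0)).astype(np.uint8);k,l,st,ct=cv2.connectedComponentsWithStats(d)
            P=[onz(n,*ct[i],.07)[:2]*1000 for i in range(1,k) if 12<st[i,4]<120]
            P=np.array(sorted(P,key=lambda p:p[0]));print(" slots",P.round(1).tolist())
            if len(P)==4:
                f=np.polyfit(P[:,0],P[:,1],1);print(" mean",P.mean(0).round(1),"yaw",round(np.degrees(np.arctan(f[0])),2))
E
python3 -c "
from h import *
blockpose(files={'side':'pics/c_side.png','top':'pics/c_top.png'})"
```

```text
side rect centre [553.3 -25.1] L,S 209.7 75.0 yaw -9.52
 slots [[481.3, -11.1], [530.1, -20.5], [578.7, -29.3], [626.9, -40.4]]
 mean [554.3 -25.3] yaw -11.29
top rect centre [553.7 -23.1] L,S 210.6 77.9 yaw -10.02
 slots [[480.6, -10.6], [528.8, -18.8], [577.6, -25.6], [626.8, -34.7]]
 mean [553.4 -22.4] yaw -9.25
```

Request:
step_arm(deltas=[[0,0,0,-4,-25,0,-1],[0,0,0,-7.5,-45,0,-1],[0,0,0,-7.5,-45,0,-1],[0,0,0,-7.5,-45,0,-1],[0,0,0,-7.5,-45,0,-1],[0,0,0,-7.5,-45,0,-1],[0,0,0,-5,-30,0,-1],[0,0,0,0,-8,0,-1],[0,0,0,0,0,0,-1]])

```text
time_s: 17.1
tcp_pos: [0.4688, -0.0024, 0.2812]
eef_rot: [-179.0, -1.3, 171.5]
contact_force: [0.2, 0.5, -2.3]
gripper_width: 0.0137
```

```bash
cat >> h.py <<'E'
BLK=([.5535,-.0240,0],-9.8)
def slot(i): return fr(BLK[0],BLK[1],[[(-.075,-.025,.025,.075)[i],0,0]])[0]
E
python3 -c "
from h import *
p=slot(0);p[2]=.19;delta(p,170.2)"
```

```text
t 17.1 tcp [ 0.4688 -0.0024  0.2812] [-179.     -1.32  171.52] w 0.0137 F [ 0.2  0.5 -2.3]
shift mm [-14.   -5.6  91. ] turn rad [-0.018 -0.023  0.023] j [ 24.   -0.3 -18.1   0.1 -73.9 -32.5]
```

Request:
step_arm(deltas=[[-0.018,-0.023,0.023,-10,-5,25,-1],[0,0,0,-4,-0.5,30,-1],[0,0,0,0,0,30,-1],[0,0,0,0,0,0,-1]])

```text
time_s: 17.5
tcp_pos: [0.4807, -0.008, 0.1908]
eef_rot: [180.0, -0.1, 170.2]
contact_force: [-0.2, 0.4, -1.8]
gripper_width: 0.0137
```

```bash
python3 -c "
from h import *
p=slot(0);p[2]=.185;delta(p,170.2)"
```

```text
t 17.5 tcp [ 0.4807 -0.008   0.1908] [ 1.7998e+02 -1.3000e-01  1.7021e+02] w 0.0137 F [-0.2  0.4 -1.8]
shift mm [ 0.5 -3.4  5.8] turn rad [ 0.    -0.002  0.   ] j [ 22.5   3.8 -26.   -0.1 -60.4 -32.2]
```

Request:
step_arm(deltas=[[0,0,0,0.5,-3.4,3,-1],[0,0,0,0,0,5,-1],[0,0,0,0,0,0,-1]])

```text
time_s: 17.8
tcp_pos: [0.4807, -0.0096, 0.1839]
eef_rot: [-180.0, -0.1, 170.4]
contact_force: [-0.1, 0.1, -0.7]
gripper_width: 0.0137
```

```bash
python3 -c "
from h import *
p=slot(0);p[2]=.107;delta(p,170.2)
t=r.capture('top')[:,:,::-1];s=r.capture('side')[:,:,::-1]
crop(t,220,130,320,230,5,'d1.png');crop(s,220,170,330,280,5,'d2.png')"
```

```text
t 17.8 tcp [ 0.4807 -0.0096  0.1839] [-1.7998e+02 -1.0000e-01  1.7038e+02] w 0.0137 F [-0.1  0.1 -0.7]
shift mm [ 0.6 -1.7 76.9] turn rad [-0.    -0.002  0.003] j [ 22.3   4.1 -26.6  -0.  -59.4 -31.9]
```

View pics/d1.png

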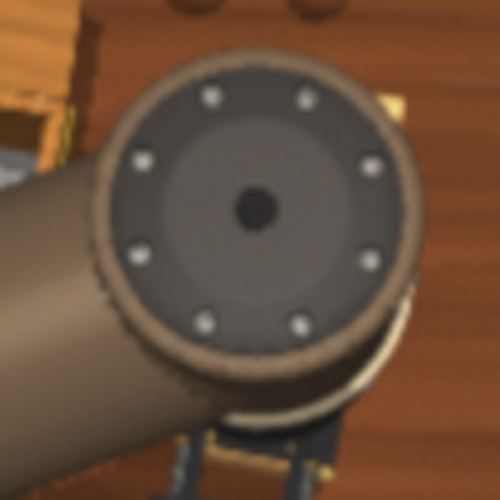

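View pics/d2.png

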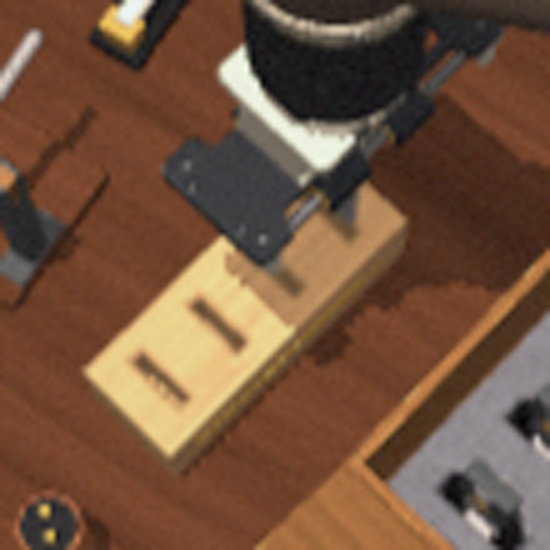

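Request:
step_arm(deltas=[[0,0,0,0.5,-2,3,-1],[0,0,0,0,0,12,-1],[0,0,0,0,0,6,-1],[0,0,0,0,0,0,-1]])

```text
time_s: 18.3
tcp_pos: [0.4809, -0.0115, 0.1633]
eef_rot: [179.9, 0.1, 170.4]
contact_force: [-0.1, 0.6, -1.1]
gripper_width: 0.0136
```

```bash
python3 -c "
from h import *
p=slot(0);p[2]=.107;delta(p,170.2)"
```

```text
t 18.3 tcp [ 0.4809 -0.0115  0.1633] [1.7989e+02 1.3000e-01 1.7037e+02] w 0.0136 F [-0.1  0.6 -1.1]
shift mm [ 1.4 -0.1 56.3] turn rad [0.002 0.002 0.003] j [ 22.1   5.1 -28.5  -0.  -56.2 -31.7]
```

Request:
step_arm(deltas=[[0,0,0,1,0,8,-1],[0,0,0,0,0,15,-1],[0,0,0,0,0,15,-1],[0,0,0,0,0,0,-1]])

```text
time_s: 18.7
tcp_pos: [0.4797, -0.0114, 0.1229]
eef_rot: [179.9, 0.1, 170.3]
contact_force: [0.6, -0.4, -1.1]
gripper_width: 0.014
```

```bash
python3 -c "
from h import *
p=slot(0);p[2]=.107;delta(p,170.2)"
```

```text
t 18.7 tcp [ 0.4797 -0.0114  0.1229] [1.7990e+02 1.3000e-01 1.7035e+02] w 0.014 F [ 0.6 -0.4 -1.1]
shift mm [ 0.2  0.1 15.9] turn rad [0.002 0.002 0.003] j [ 22.2   7.7 -31.7  -0.  -50.5 -31.8]
```

Request:
step_arm(deltas=[[0,0,0,0,0,8,-1],[0,0,0,0,0,5,-1],[0,0,0,0,0,1,-1],[0,0,0,0,0,0,-1]])

```text
time_s: 19.1
tcp_pos: [0.4804, -0.0113, 0.1086]
eef_rot: [179.9, 0.2, 170.4]
contact_force: [-0.4, -0.1, -2.1]
gripper_width: 0.0138
```

Request:
step_arm(deltas=[[0,0,0,0,0,1,-1],[0,0,0,0,0,0,-0.4],[0,0,0,0,0,0,-0.4],[0,0,0,0,0,0,-0.4],[0,0,0,0,0,-15,-0.4],[0,0,0,0,0,-35,-0.4],[0,0,0,0,0,-45,-0.4],[0,0,0,0,0,-45,-0.4],[0,0,0,0,0,-30,-0.4],[0,0,0,0,0,0,-0.4]])

```text
time_s: 20.1
tcp_pos: [0.48, -0.012, 0.2862]
eef_rot: [179.9, 0.3, 170.4]
contact_force: [0.9, -0.5, -1.2]
gripper_width: 0.0263
```

```bash
python3 -c "
from h import *
p=fr(*BOX,[[-.022,.063,.18]])[0];delta(p,171.2)
s=r.capture('side')[:,:,::-1]
crop(s,220,170,330,280,5,'e2.png')"
```

```text
t 20.1 tcp [ 0.48   -0.012   0.2862] [179.91   0.31 170.39] w 0.0263 F [ 0.9 -0.5 -1.2]
shift mm [ 14.2 310.6 106.6] turn rad [ 0.002  0.005 -0.014] j [ 22.2  -0.5 -17.6   0.1 -72.6 -31.8]
```

View pics/e2.png

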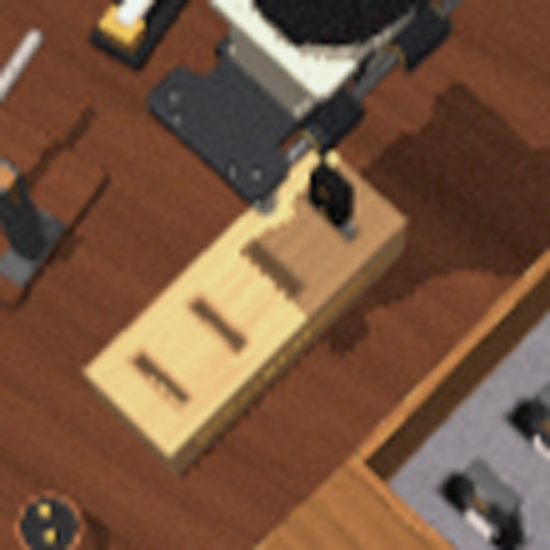

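Request:
step_arm(deltas=[[0,0,-0.014,1,25,0,-0.4],[0,0,0,2,45,0,-0.4],[0,0,0,2,45,0,-0.4],[0,0,0,2,45,0,-0.4],[0,0,0,2,45,0,-0.4],[0,0,0,2,45,0,-0.4],[0,0,0,1,30,10,-0.4],[0,0,0,0,12,30,-0.4],[0,0,0,0,0,30,-0.4],[0,0,0,0,0,5,-0.4]])

```text
time_s: 21.15
tcp_pos: [0.5094, 0.2886, 0.1976]
eef_rot: [-179.7, -0.2, 171.0]
contact_force: [0.4, -0.9, 0.2]
gripper_width: 0.0258
```

```bash
python3 -c "
from h import *
p=fr(*BOX,[[-.022,.063,.12]])[0];delta(p,171.2)"
```

```text
t 21.15 tcp [0.5094 0.2886 0.1976] [-179.73   -0.21  171.05] w 0.0258 F [ 0.4 -0.9  0.2]
shift mm [-8.1  9.7 77.5] turn rad [-0.005 -0.004 -0.003] j [ 48.6  13.6 -13.1  -0.  -63.7 -57.6]
```

Request:
step_arm(deltas=[[-0.005,-0.004,-0.003,-8,9.5,15,-0.4],[0,0,0,0,0,12,-0.4],[0,0,0,0,0,0,-0.4]])

```text
time_s: 21.45
tcp_pos: [0.5181, 0.2954, 0.1684]
eef_rot: [-179.8, -0.1, 171.2]
contact_force: [-0.0, 0.4, 0.2]
gripper_width: 0.0264
```

```bash
python3 -c "
from h import *
p=fr(*BOX,[[-.022,.063,.12]])[0];delta(p,171.2)"
```

```text
t 21.45 tcp [0.5181 0.2954 0.1684] [-1.7982e+02 -9.0000e-02  1.7121e+02] w 0.0264 F [-0.   0.4  0.2]
shift mm [-0.3  1.4 48.4] turn rad [-0.003 -0.002  0.   ] j [ 48.5  15.8 -14.1   0.  -60.3 -57.3]
```

Request:
step_arm(deltas=[[0,0,0,0,1.2,10,-0.4],[0,0,0,0,0,18,-0.4],[0,0,0,0,0,12,-0.4],[0,0,0,0,0,4,-0.4],[0,0,0,0,0,0,-0.4]])

```text
time_s: 21.95
tcp_pos: [0.5192, 0.296, 0.1258]
eef_rot: [180.0, 0.1, 171.1]
contact_force: [0.3, -0.2, 1.2]
gripper_width: 0.0264
```

```bash
python3 -c "
from h import *
p=fr(*BOX,[[-.022,.063,.12]])[0];delta(p,171.2)"
```

```text
t 21.95 tcp [0.5192 0.296  0.1258] [1.7998e+02 9.0000e-02 1.7114e+02] w 0.0264 F [ 0.3 -0.2  1.2]
shift mm [0.8 0.5 5.8] turn rad [ 0.     0.002 -0.001] j [ 48.5  18.1 -17.1   0.1 -54.7 -57.4]
```

Request:
step_arm(deltas=[[0,0,0,0.7,0.5,5.5,-0.4],[0,0,0,0,0,0,-1],[0,0,0,0,0,0,-1],[0,0,0,0,0,0,-1],[0,0,0,0,0,0,-1]])

```text
time_s: 22.45
tcp_pos: [0.5192, 0.2973, 0.1217]
eef_rot: [179.9, 0.2, 171.2]
contact_force: [0.3, 0.7, -0.8]
gripper_width: 0.0139
```

```bash
python3 -c "
from h import *
boxtcp()"
```

```text
TCP in box mm [-21.4  63.8 121.7] rot [179.9   0.2 171.2] w 13.9 F [ 0.3  0.7 -0.8] t 22.45
```

Request:
step_arm(deltas=[[0,0,0,0,0,-10,-1],[0,0,0,0,0,-30,-1],[0,0,0,0,0,-45,-1],[0,0,0,0,0,-45,-1],[0,0,0,0,0,-35,-1],[0,0,0,0,-10,-10,-1],[0,0,0,-4,-25,0,-1],[0,0,0,-8.5,-45,0,-1],[0,0,0,-8.5,-45,0,-1],[0,0,0,-8.5,-45,0,-1]])

```text
time_s: 23.45
tcp_pos: [0.5205, 0.1222, 0.3077]
eef_rot: [179.8, 0.3, 171.5]
contact_force: [1.6, 0.1, -1.8]
gripper_width: 0.014
```

```bash
python3 -c "
from h import *
p=slot(1);p[2]=.185;delta(p,170.2)"
```

```text
t 23.45 tcp [0.5205 0.1222 0.3077] [179.81   0.28 171.55] w 0.014 F [ 1.6  0.1 -1.8]
shift mm [ -28.5 -139.6  122.4] turn rad [0.003 0.005 0.024] j [ 34.3   4.5  -9.6   0.1 -75.6 -42.7]
```

Request:
step_arm(deltas=[[0,0,0.01,-9,-42,0,-1],[0,0,0.01,-9,-40,0,-1],[0,0,0,-5,-25,5,-1],[0,0,0,0,-12,20,-1],[0,0,0,0,0,35,-1],[0,0,0,0,0,25,-1],[0,0,0,0,0,0,-1]])

```text
time_s: 24.15
tcp_pos: [0.5206, -0.0119, 0.2226]
eef_rot: [179.7, 0.4, 169.9]
contact_force: [0.2, 0.5, -1.3]
gripper_width: 0.0141
```

```bash
python3 -c "
from h import *
p=slot(1);p[2]=.182;delta(p,170.2)
blockpose('f',('side',))"
```

```text
t 24.15 tcp [ 0.5206 -0.0119  0.2226] [179.71   0.4  169.9 ] w 0.0141 F [ 0.2  0.5 -1.3]
shift mm [-9.2 -6.5 40.6] turn rad [ 0.005  0.007 -0.005] j [ 20.3   5.8 -19.2  -0.1 -64.4 -30.3]
```

Request:
step_arm(deltas=[[0.005,0.007,-0.005,-9,-6.5,20,-1],[0,0,0,0,0,15,-1],[0,0,0,0,0,0,-1]])

```text
time_s: 24.5
tcp_pos: [0.5323, -0.0194, 0.1942]
eef_rot: [179.9, 0.5, 170.3]
contact_force: [-0.5, -0.2, 0.1]
gripper_width: 0.014
```

```bash
python3 -c "
from h import *
p=slot(1);p[2]=.108;delta(p,170.2)
s=r.capture('side')[:,:,::-1]
crop(s,220,170,330,280,5,'f2.png')"
```

```text
t 24.5 tcp [ 0.5323 -0.0194  0.1942] [179.9    0.48 170.34] w 0.014 F [-0.5 -0.2  0.1]
shift mm [ 4.1 -1.1 86.2] turn rad [0.002 0.008 0.003] j [ 19.1   8.3 -20.4   0.2 -60.9 -28.9]
```

View pics/f2.png

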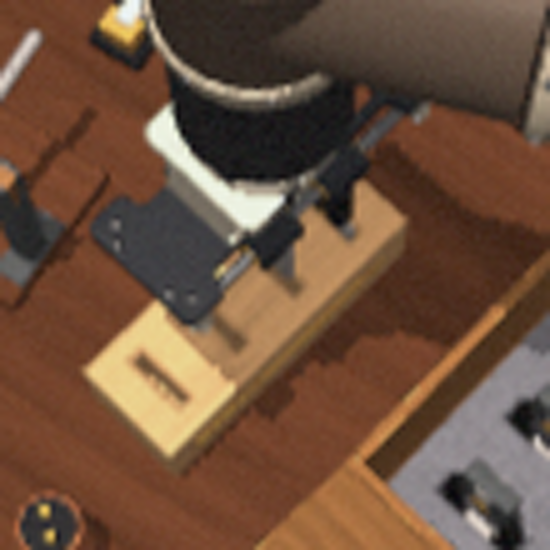

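Request:
step_arm(deltas=[[0,0.008,0,4,-1,5,-1],[0,0,0,0,0,12,-1],[0,0,0,0,0,6,-1],[0,0,0,0,0,0,-1]])

```text
time_s: 24.95
tcp_pos: [0.5304, -0.0187, 0.1748]
eef_rot: [179.8, 0.4, 170.4]
contact_force: [-0.3, 0.5, -0.9]
gripper_width: 0.0138
```

```bash
python3 -c "
from h import *
p=slot(1);p[2]=.108;delta(p,170.2)"
```

```text
t 24.95 tcp [ 0.5304 -0.0187  0.1748] [179.75   0.4  170.45] w 0.0138 F [-0.3  0.5 -0.9]
shift mm [ 1.9 -1.6 66.8] turn rad [0.004 0.007 0.004] j [ 19.1   9.1 -22.1  -0.  -58.4 -28.7]
```

Request:
step_arm(deltas=[[0.004,0.007,0.004,1.7,-1.5,0,-1],[0,0,0,0,0,8,-1],[0,0,0,0,0,10,-1],[0,0,0,0,0,0,-1]])

```text
time_s: 25.35
tcp_pos: [0.5284, -0.0199, 0.1555]
eef_rot: [180.0, -0.0, 170.2]
contact_force: [-1.0, 0.4, -0.7]
gripper_width: 0.0137
```

```bash
python3 -c "
from h import *
p=slot(1);p[2]=.108;delta(p,170.2)"
```

```text
t 25.35 tcp [ 0.5284 -0.0199  0.1555] [ 1.8000e+02 -2.0000e-02  1.7021e+02] w 0.0137 F [-1.   0.4 -0.7]
shift mm [-0.4  0.3 47.5] turn rad [ 0. -0.  0.] j [ 19.1  10.3 -23.4  -0.  -56.3 -28.9]
```

Request:
step_arm(deltas=[[0,0,0,0,0,8,-1],[0,0,0,0,0,14,-1],[0,0,0,0,0,12,-1],[0,0,0,0,0,8,-1],[0,0,0,0,0,3,-1],[0,0,0,0,0,0,-1]])

```text
time_s: 25.95
tcp_pos: [0.5289, -0.0201, 0.1073]
eef_rot: [-180.0, -0.0, 170.2]
contact_force: [-1.6, 0.7, 5.0]
gripper_width: 0.0139
```

```bash
python3 -c "
from h import *
p=slot(1);p[2]=.108;delta(p,170.2)"
```

```text
t 25.95 tcp [ 0.5289 -0.0201  0.1073] [-1.7997e+02 -1.0000e-02  1.7024e+02] w 0.0139 F [-1.6  0.7  5. ]
shift mm [ 0.   0.3 -0.7] turn rad [-0.001 -0.     0.001] j [ 19.1  13.3 -26.8   0.  -49.9 -28.9]
```

Request:
step_arm(deltas=[[0,0,0,0,0,0,-0.4],[0,0,0,0,0,0,-0.4],[0,0,0,0,0,0,-0.4],[0,0,0,0,0,-15,-0.4],[0,0,0,0,0,-35,-0.4],[0,0,0,0,0,-45,-0.4],[0,0,0,0,0,-45,-0.4],[0,0,0,0,5,-20,-0.4],[0,0,0,0,25,0,-0.4],[0,0,0,2,45,0,-0.4]])

```text
time_s: 26.95
tcp_pos: [0.5397, 0.0522, 0.2769]
eef_rot: [179.9, 0.2, 169.9]
contact_force: [0.9, -0.5, -0.3]
gripper_width: 0.0263
```

```bash
python3 -c "
from h import *
p=fr(*BOX,[[.022,.063,.18]])[0];delta(p,171.2)"
```

```text
t 26.95 tcp [0.5397 0.0522 0.2769] [179.93   0.22 169.93] w 0.0263 F [ 0.9 -0.5 -0.3]
shift mm [ 20.  237.8  97.1] turn rad [ 0.001  0.004 -0.022] j [ 26.3   6.1 -11.7   0.1 -71.9 -36.4]
```

Request:
step_arm(deltas=[[0,0,-0.011,3,45,0,-0.4],[0,0,-0.011,3,45,0,-0.4],[0,0,0,3,45,0,-0.4],[0,0,0,3,40,0,-0.4],[0,0,0,2,28,10,-0.4],[0,0,0,0,10,30,-0.4],[0,0,0,0,0,30,-0.4],[0,0,0,0,0,10,-0.4],[0,0,0,0,0,0,-0.4]])

```text
time_s: 27.85
tcp_pos: [0.5619, 0.2798, 0.1993]
eef_rot: [179.6, 0.6, 171.5]
contact_force: [-0.7, -0.2, -0.0]
gripper_width: 0.0266
```

```bash
python3 -c "
from h import *
p=fr(*BOX,[[.022,.063,.12]])[0];delta(p,171.2)"
```

```text
t 27.85 tcp [0.5619 0.2798 0.1993] [179.56   0.63 171.46] w 0.0266 F [-0.7 -0.2 -0. ]
shift mm [ 2.3  9.4 79.4] turn rad [0.008 0.011 0.005] j [ 44.4  16.7  -8.6   0.3 -63.9 -53.1]
```

Request:
step_arm(deltas=[[0.008,0.011,0.005,2,9,15,-0.4],[0,0,0,0,0,14,-0.4],[0,0,0,0,0,0,-0.4]])

```text
time_s: 28.15
tcp_pos: [0.5628, 0.2897, 0.1716]
eef_rot: [179.9, 0.1, 171.1]
contact_force: [-0.5, 0.3, -1.2]
gripper_width: 0.0263
```

```bash
python3 -c "
from h import *
p=fr(*BOX,[[.022,.063,.12]])[0];delta(p,171.2)"
```

```text
t 28.15 tcp [0.5628 0.2897 0.1716] [1.7988e+02 1.2000e-01 1.7109e+02] w 0.0263 F [-0.5  0.3 -1.2]
shift mm [ 0.9 -0.1 51.6] turn rad [ 0.002  0.002 -0.002] j [ 44.9  18.8  -9.4   0.  -61.7 -53.8]
```

Request:
step_arm(deltas=[[0,0,0,0.8,0,10,-0.4],[0,0,0,0,0,18,-0.4],[0,0,0,0,0,12,-0.4],[0,0,0,0,0,5,-0.4],[0,0,0,0,0,0,-0.4]])

```text
time_s: 28.65
tcp_pos: [0.5631, 0.2897, 0.1257]
eef_rot: [179.8, 0.3, 171.1]
contact_force: [0.0, -0.8, -0.5]
gripper_width: 0.0267
```

```bash
python3 -c "
from h import *
p=fr(*BOX,[[.022,.063,.12]])[0];delta(p,171.2)"
```

```text
t 28.65 tcp [0.5631 0.2897 0.1257] [179.77   0.25 171.05] w 0.0267 F [ 0.  -0.8 -0.5]
shift mm [1.2 0.  5.7] turn rad [ 0.004  0.004 -0.003] j [ 44.9  21.  -12.7   0.1 -56.  -53.9]
```

Request:
step_arm(deltas=[[0.004,0.004,0,1,0,5.5,-0.4],[0,0,0,0,0,0,-1],[0,0,0,0,0,0,-1],[0,0,0,0,0,0,-1],[0,0,0,0,0,0,-1]])

```text
time_s: 29.15
tcp_pos: [0.5627, 0.2904, 0.1213]
eef_rot: [179.9, 0.1, 171.1]
contact_force: [-0.3, 0.1, -1.2]
gripper_width: 0.0138
```

```bash
python3 -c "
from h import *
boxtcp()"
```

```text
TCP in box mm [ 22.7  63.6 121.3] rot [1.799e+02 1.000e-01 1.711e+02] w 13.8 F [-0.3  0.1 -1.2] t 29.15
```

Request:
step_arm(deltas=[[0,0,0,0,0,-10,-1],[0,0,0,0,0,-30,-1],[0,0,0,0,0,-45,-1],[0,0,0,0,0,-45,-1],[0,0,0,0,0,-35,-1],[0,0,0,0,-10,-10,-1],[0,0,0,-5,-25,0,-1],[0,0,0,-10.5,-45,0,-1],[0,0,0,-10.5,-45,0,-1],[0,0,0,-10.5,-45,0,-1]])

```text
time_s: 30.15
tcp_pos: [0.571, 0.1147, 0.3075]
eef_rot: [179.9, 0.2, 171.5]
contact_force: [0.7, 0.1, -1.5]
gripper_width: 0.014
```

Request:
step_arm(deltas=[[0,0,0.01,-10.5,-45,0,-1],[0,0,0.01,-10.5,-42,0,-1],[0,0,0,-5,-27,5,-1],[0,0,0,0,-12,20,-1],[0,0,0,0,0,35,-1],[0,0,0,0,0,25,-1],[0,0,0,0,0,0,-1]])

```text
time_s: 30.85
tcp_pos: [0.573, -0.0277, 0.2223]
eef_rot: [179.8, 0.3, 169.8]
contact_force: [-0.0, 0.0, -1.2]
gripper_width: 0.0137
```

```bash
python3 -c "
from h import *
p=slot(2);p[2]=.182;delta(p,170.2)"
```

```text
t 30.85 tcp [ 0.573  -0.0277  0.2223] [179.78   0.28 169.81] w 0.0137 F [-0.   0.  -1.2]
shift mm [-5.   0.2 40.4] turn rad [ 0.004  0.005 -0.007] j [ 16.7  11.  -13.   -0.1 -65.6 -26.9]
```

Request:
step_arm(deltas=[[0.004,0.005,-0.007,-5,0,20,-1],[0,0,0,0,0,15,-1],[0,0,0,0,0,0,-1]])

```text
time_s: 31.15
tcp_pos: [0.5787, -0.029, 0.1901]
eef_rot: [-180.0, 0.1, 170.3]
contact_force: [-0.3, 0.4, -1.9]
gripper_width: 0.0137
```

```bash
python3 -c "
from h import *
p=slot(2);p[2]=.108;delta(p,170.2)
s=r.capture('side')[:,:,::-1]
crop(s,220,170,330,280,5,'g2.png')"
```

```text
t 31.15 tcp [ 0.5787 -0.029   0.1901] [-1.7997e+02  1.3000e-01  1.7026e+02] w 0.0137 F [-0.3  0.4 -1.9]
shift mm [ 0.9  0.7 82.1] turn rad [-0.     0.002  0.001] j [ 16.5  13.1 -14.8   0.1 -62.  -26.3]
```

View pics/g2.png

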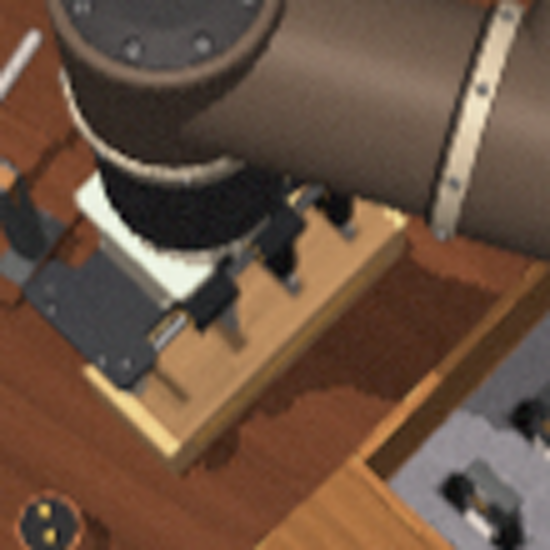

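Block unmoved, lined up.

Request:
step_arm(deltas=[[0,0,0,0.8,0.7,5,-1],[0,0,0,0,0,12,-1],[0,0,0,0,0,6,-1],[0,0,0,0,0,0,-1]])

```text
time_s: 31.6
tcp_pos: [0.5805, -0.0275, 0.1708]
eef_rot: [179.9, 0.5, 170.3]
contact_force: [0.4, 0.4, -0.5]
gripper_width: 0.0139
```

```bash
python3 -c "
from h import *
p=slot(2);p[2]=.108;delta(p,170.2)"
```

```text
t 31.6 tcp [ 0.5805 -0.0275  0.1708] [179.91   0.53 170.34] w 0.0139 F [ 0.4  0.4 -0.5]
shift mm [ 2.8 -1.2 62.8] turn rad [0.002 0.009 0.002] j [ 16.7  13.9 -16.5   0.2 -59.1 -26.4]
```

Request:
step_arm(deltas=[[0.002,0.009,0.002,2.5,-1.2,0,-1],[0,0,0,0,0,8,-1],[0,0,0,0,0,8,-1],[0,0,0,0,0,0,-1]])

```text
time_s: 32.0
tcp_pos: [0.5777, -0.0283, 0.1537]
eef_rot: [-180.0, -0.0, 170.2]
contact_force: [-0.0, 0.1, -2.2]
gripper_width: 0.0139
```

```bash
python3 -c "
from h import *
p=slot(2);p[2]=.108;delta(p,170.2)"
```

```text
t 32.0 tcp [ 0.5777 -0.0283  0.1537] [-1.7997e+02 -2.0000e-02  1.7022e+02] w 0.0139 F [-0.   0.1 -2.2]
shift mm [-0.4  0.2 45.7] turn rad [-0. -0.  0.] j [ 16.6  14.9 -17.5   0.  -57.6 -26.4]
```

Request:
step_arm(deltas=[[0,0,0,0,0,8,-1],[0,0,0,0,0,14,-1],[0,0,0,0,0,12,-1],[0,0,0,0,0,7,-1],[0,0,0,0,0,3,-1],[0,0,0,0,0,0,-1]])

```text
time_s: 32.6
tcp_pos: [0.5784, -0.0285, 0.107]
eef_rot: [-179.9, 0.0, 170.3]
contact_force: [-0.5, 0.1, 4.0]
gripper_width: 0.0137
```

```bash
python3 -c "
from h import *
p=slot(2);p[2]=.108;delta(p,170.2)"
```

```text
t 32.6 tcp [ 0.5784 -0.0285  0.107 ] [-1.7995e+02  3.0000e-02  1.7025e+02] w 0.0137 F [-0.5  0.1  4. ]
shift mm [ 0.3  0.2 -1. ] turn rad [-0.001  0.001  0.001] j [ 16.6  17.6 -20.7   0.1 -51.7 -26.4]
```

Seated. Next blade at box x +66.

Request:
step_arm(deltas=[[0,0,0,0,0,0,-0.4],[0,0,0,0,0,0,-0.4],[0,0,0,0,0,0,-0.4],[0,0,0,0,0,-15,-0.4],[0,0,0,0,0,-35,-0.4],[0,0,0,0,0,-45,-0.4],[0,0,0,0,0,-45,-0.4],[0,0,0,0,5,-20,-0.4],[0,0,0,0,25,0,-0.4],[0,0,0,2,45,0,-0.4]])

```text
time_s: 33.6
tcp_pos: [0.5893, 0.0435, 0.2765]
eef_rot: [180.0, 0.3, 169.9]
contact_force: [-0.4, -0.2, -0.1]
gripper_width: 0.0266
```

Request:
step_arm(deltas=[[0,0,-0.011,4,45,0,-0.4],[0,0,-0.011,4,45,0,-0.4],[0,0,0,4,45,0,-0.4],[0,0,0,4,40,0,-0.4],[0,0,0,2,35,10,-0.4],[0,0,0,0,12,30,-0.4],[0,0,0,0,0,30,-0.4],[0,0,0,0,0,10,-0.4],[0,0,0,0,0,0,-0.4]])

```text
time_s: 34.5
tcp_pos: [0.6088, 0.2809, 0.1987]
eef_rot: [179.6, 0.7, 171.5]
contact_force: [-0.4, -0.2, 0.9]
gripper_width: 0.0262
```

```bash
python3 -c "
from h import *
p=fr(*BOX,[[.066,.063,.12]])[0];delta(p,171.2)"
```

```text
t 34.5 tcp [0.6088 0.2809 0.1987] [179.64   0.68 171.47] w 0.0262 F [-0.4 -0.2  0.9]
shift mm [ 4.6  1.3 78.7] turn rad [0.006 0.012 0.005] j [ 41.6  20.6  -3.    0.3 -65.6 -50.2]
```

Request:
step_arm(deltas=[[0.006,0.012,0.005,4.5,1,15,-0.4],[0,0,0,0,0,14,-0.4],[0,0,0,0,0,0,-0.4]])

```text
time_s: 34.8
tcp_pos: [0.6056, 0.2823, 0.1706]
eef_rot: [179.9, 0.1, 171.1]
contact_force: [-0.5, 0.3, -0.1]
gripper_width: 0.0264
```

```bash
python3 -c "
from h import *
p=fr(*BOX,[[.066,.063,.12]])[0];delta(p,171.2)"
```

```text
t 34.8 tcp [0.6056 0.2823 0.1706] [1.7986e+02 9.0000e-02 1.7108e+02] w 0.0264 F [-0.5  0.3 -0.1]
shift mm [ 0.4  0.7 50.6] turn rad [ 0.002  0.002 -0.002] j [ 41.7  21.9  -4.7  -0.  -63.2 -50.6]
```

Request:
step_arm(deltas=[[0,0,0,0.4,0.6,10,-0.4],[0,0,0,0,0,18,-0.4],[0,0,0,0,0,12,-0.4],[0,0,0,0,0,5,-0.4],[0,0,0,0,0,0,-0.4]])

```text
time_s: 35.3
tcp_pos: [0.6069, 0.2828, 0.1251]
eef_rot: [179.7, 0.3, 171.0]
contact_force: [-0.1, 0.3, -0.2]
gripper_width: 0.026
```

```bash
python3 -c "
from h import *
p=fr(*BOX,[[.066,.063,.12]])[0];delta(p,171.2)"
```

```text
t 35.3 tcp [0.6069 0.2828 0.1251] [179.72   0.26 171.02] w 0.026 F [-0.1  0.3 -0.2]
shift mm [1.5 0.1 5.1] turn rad [ 0.005  0.005 -0.003] j [ 41.6  24.1  -7.8   0.  -57.7 -50.6]
```

Request:
step_arm(deltas=[[0.005,0.005,0,1.3,0,5,-0.4],[0,0,0,0,0,0,-1],[0,0,0,0,0,0,-1],[0,0,0,0,0,0,-1],[0,0,0,0,0,0,-1]])

```text
time_s: 35.8
tcp_pos: [0.6062, 0.2836, 0.1213]
eef_rot: [180.0, 0.0, 171.0]
contact_force: [-1.6, 0.2, -0.9]
gripper_width: 0.014
```

```bash
python3 -c "
from h import *
boxtcp()"
```

```text
TCP in box mm [ 66.7  63.5 121.3] rot [180.   0. 171.] w 14.0 F [-1.6  0.2 -0.9] t 35.8
```

Request:
step_arm(deltas=[[0,0,0,0,0,-10,-1],[0,0,0,0,0,-30,-1],[0,0,0,0,0,-45,-1],[0,0,0,0,0,-45,-1],[0,0,0,0,0,-35,-1],[0,0,0,0,-10,-10,-1],[0,0,0,-5,-25,0,-1],[0,0,0,-11.5,-45,0,-1],[0,0,0,-11.5,-45,0,-1],[0,0,0,-11.5,-45,0,-1]])

```text
time_s: 36.8
tcp_pos: [0.6177, 0.1079, 0.3076]
eef_rot: [179.9, 0.2, 171.5]
contact_force: [0.8, 0.2, -2.2]
gripper_width: 0.0139
```

Request:
step_arm(deltas=[[0,0,0.01,-11.5,-45,0,-1],[0,0,0.01,-11.5,-42,0,-1],[0,0,0,-5,-27,5,-1],[0,0,0,0,-12,20,-1],[0,0,0,0,0,35,-1],[0,0,0,0,0,25,-1],[0,0,0,0,0,0,-1]])

```text
time_s: 37.5
tcp_pos: [0.622, -0.0355, 0.2225]
eef_rot: [179.8, 0.2, 169.8]
contact_force: [-0.4, -0.3, -1.9]
gripper_width: 0.0135
```

```bash
python3 -c "
from h import *
p=slot(3);p[2]=.182;delta(p,170.2)"
```

```text
t 37.5 tcp [ 0.622  -0.0355  0.2225] [179.83   0.24 169.78] w 0.0135 F [-0.4 -0.3 -1.9]
shift mm [-5.4 -0.4 40.5] turn rad [ 0.003  0.004 -0.007] j [ 14.6  15.7  -6.8  -0.1 -67.2 -24.8]
```

Request:
step_arm(deltas=[[0.003,0.004,-0.007,-5.2,0,20,-1],[0,0,0,0,0,15,-1],[0,0,0,0,0,0,-1]])

```text
time_s: 37.8
tcp_pos: [0.6278, -0.0368, 0.1896]
eef_rot: [-180.0, 0.1, 170.2]
contact_force: [-0.8, -0.9, -1.6]
gripper_width: 0.014
```

```bash
python3 -c "
from h import *
p=slot(3);p[2]=.108;delta(p,170.2)
s=r.capture('side')[:,:,::-1]
crop(s,220,170,330,280,5,'i2.png')"
```

```text
t 37.8 tcp [ 0.6278 -0.0368  0.1896] [-1.7999e+02  1.5000e-01  1.7021e+02] w 0.014 F [-0.8 -0.9 -1.6]
shift mm [ 0.6  0.  81.6] turn rad [-0.     0.003  0.   ] j [ 14.4  17.6  -8.6   0.1 -63.7 -24.3]
```

View pics/i2.png

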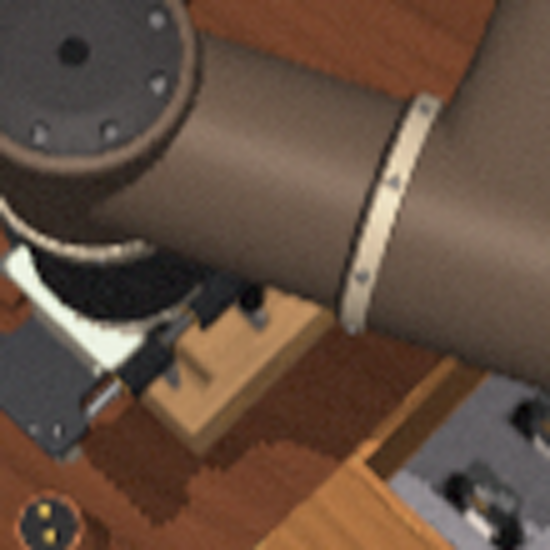

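Request:
step_arm(deltas=[[0,0,0,0,0,-30,-1],[0,0,0,0,0,-45,-1],[0,0,0,0,15,-30,-1],[0,0,0,5,45,0,-1],[0,0,0,5,45,0,-1],[0,0,0,5,45,0,-1],[0,0,0,5,45,0,-1],[0,0,0,0,30,0,-1],[0,0,0,0,0,0,-1]])

```text
time_s: 38.75
tcp_pos: [0.6482, 0.1965, 0.3178]
eef_rot: [179.5, 1.2, 170.1]
contact_force: [-0.1, -0.7, -1.8]
gripper_width: 0.0137
```

```bash
python3 -c "
from h import *
boxtcp();blockpose('k')
t=cv2.imread('pics/k_top.png');s=cv2.imread('pics/k_side.png')
crop(t,200,110,400,260,4,'k1.png');crop(s,180,150,380,300,4,'k2.png')"
```

```text
TCP in box mm [121.5 -16.1 317.8] rot [179.5   1.2 170.1] w 13.7 F [-0.1 -0.7 -1.8] t 38.75
side rect centre [534.6 -20.2] L,S 209.1 76.0 yaw -9.84
 slots [[450.2, -11.0], [499.5, -20.6], [549.7, -30.0], [608.3, -36.3]]
 mean [526.9 -24.5] yaw -9.16
top rect centre [535.  -18.6] L,S 211.2 78.1 yaw -9.79
 slots [[459.5, -2.9], [511.1, -13.6], [561.4, -21.5], [607.8, -30.5]]
 mean [535.  -17.1] yaw -10.39
```

View pics/k1.png

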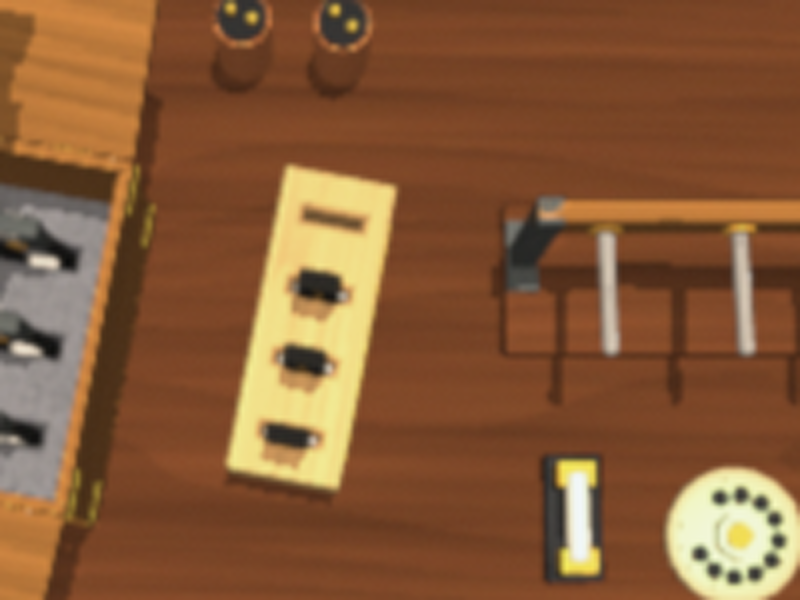

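View pics/k2.png

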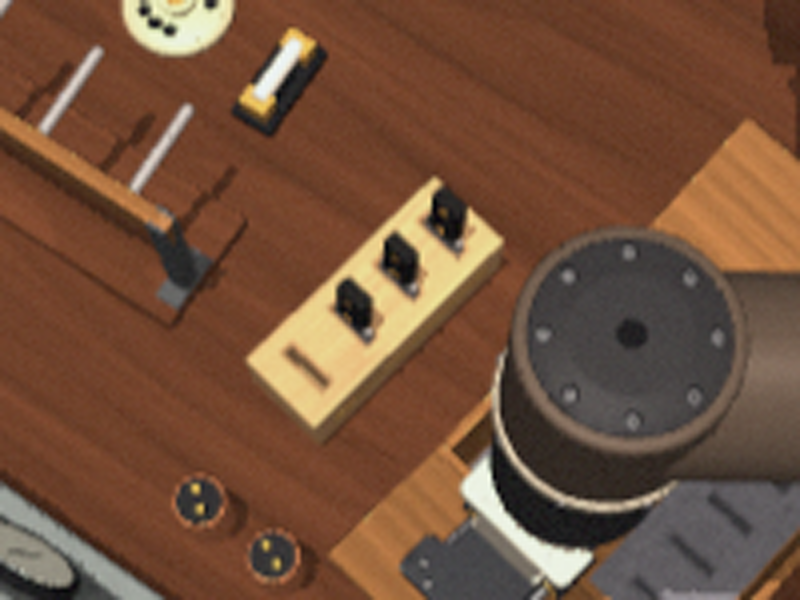

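```bash
sed -i 's/^BLK=.*/BLK=([.5348,-.0194,0],-9.8)/' h.py; python3 -c "
from h import *
p=slot(3);p[2]=.2;delta(p,170.2)"
```

```text
t 38.85 tcp [0.6481 0.1937 0.3182] [179.53   1.24 170.02] w 0.0139 F [ 0.6 -1.1 -0.9]
shift mm [   2.2 -230.2  116.3] turn rad [ 0.008  0.022 -0.003] j [ 33.4  17.6   8.    0.5 -79.1 -43.5]
```

Request:
step_arm(deltas=[[0.008,0.022,-0.003,0,-25,0,-1],[0,0,0,0,-45,0,-1],[0,0,0,0,-45,0,-1],[0,0,0,0,-45,0,-1],[0,0,0,0,-35,5,-1],[0,0,0,0,-15,20,-1],[0,0,0,0,0,35,-1],[0,0,0,0,0,30,-1],[0,0,0,0,0,0,-1]])

```text
time_s: 39.75
tcp_pos: [0.6087, -0.0314, 0.2364]
eef_rot: [179.8, 0.7, 169.7]
contact_force: [0.1, -0.8, -1.8]
gripper_width: 0.0138
```

```bash
python3 -c "
from h import *
p=slot(3);p[2]=.185;delta(p,170.2)"
```

```text
t 39.75 tcp [ 0.6087 -0.0314  0.2364] [179.83   0.69 169.7 ] w 0.0138 F [ 0.1 -0.8 -1.8]
shift mm [ 0.5 -0.9 51.4] turn rad [ 0.003  0.012 -0.009] j [ 15.5  13.6  -7.8   0.2 -67.9 -25.8]
```

Request:
step_arm(deltas=[[0.003,0.012,-0.009,0.5,-1,20,-1],[0,0,0,0,0,25,-1],[0,0,0,0,0,10,-1],[0,0,0,0,0,0,-1]])

```text
time_s: 40.15
tcp_pos: [0.6107, -0.0347, 0.1865]
eef_rot: [180.0, 0.4, 170.2]
contact_force: [0.2, 0.4, -1.6]
gripper_width: 0.0137
```

```bash
python3 -c "
from h import *
p=slot(3);p[2]=.108;delta(p,170.2)
s=r.capture('side')[:,:,::-1]
crop(s,220,170,330,280,5,'l2.png')"
```

```text
t 40.15 tcp [ 0.6107 -0.0347  0.1865] [179.96   0.41 170.2 ] w 0.0137 F [ 0.2  0.4 -1.6]
shift mm [ 2.9  2.1 78.5] turn rad [ 0.001  0.007 -0.   ] j [ 15.1  16.  -11.3   0.2 -62.3 -25. ]
```

View pics/l2.png

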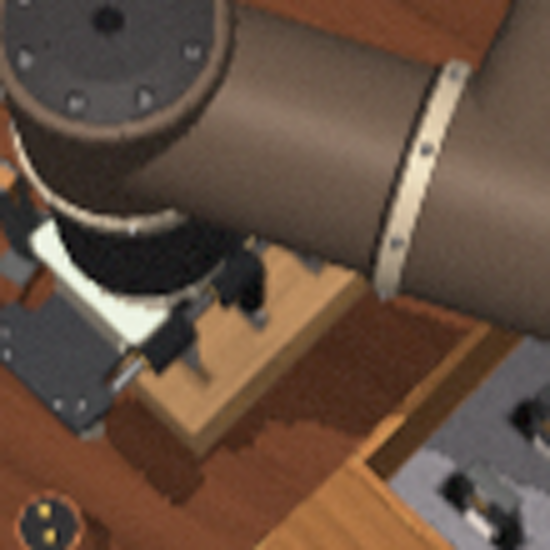

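Request:
step_arm(deltas=[[0,0.007,0,2.8,2,3,-1],[0,0,0,0,0,8,-1],[0,0,0,0,0,6,-1],[0,0,0,0,0,0,-1]])

```text
time_s: 40.6
tcp_pos: [0.6105, -0.0314, 0.1729]
eef_rot: [179.9, 0.3, 170.3]
contact_force: [-0.2, -0.1, -1.4]
gripper_width: 0.0138
```

```bash
python3 -c "
from h import *
p=slot(3);p[2]=.108;delta(p,170.2)"
```

```text
t 40.6 tcp [ 0.6105 -0.0314  0.1729] [179.86   0.34 170.27] w 0.0138 F [-0.2 -0.1 -1.4]
shift mm [ 2.  -1.2 64.9] turn rad [0.002 0.006 0.001] j [ 15.4  16.6 -12.3   0.  -60.7 -25.1]
```

Request:
step_arm(deltas=[[0.002,0.006,0,2,-1.2,0,-1],[0,0,0,0,0,8,-1],[0,0,0,0,0,8,-1],[0,0,0,0,0,0,-1]])

```text
time_s: 41.0
tcp_pos: [0.6082, -0.0322, 0.1558]
eef_rot: [180.0, -0.0, 170.3]
contact_force: [-0.5, -0.5, -1.4]
gripper_width: 0.0137
```

```bash
python3 -c "
from h import *
p=slot(3);p[2]=.108;delta(p,170.2)"
```

```text
t 41.0 tcp [ 0.6082 -0.0322  0.1558] [ 1.7999e+02 -2.0000e-02  1.7028e+02] w 0.0137 F [-0.5 -0.5 -1.4]
shift mm [-0.5  0.2 47.8] turn rad [ 0.    -0.     0.001] j [ 15.3  17.5 -13.5  -0.  -59.  -25. ]
```

Request:
step_arm(deltas=[[0,0,0,-0.3,0,8,-1],[0,0,0,0,0,14,-1],[0,0,0,0,0,12,-1],[0,0,0,0,0,8,-1],[0,0,0,0,0,4,-1],[0,0,0,0,0,0,-1]])

```text
time_s: 41.6
tcp_pos: [0.6091, -0.0325, 0.1069]
eef_rot: [-180.0, 0.0, 170.3]
contact_force: [-1.0, 0.4, 6.3]
gripper_width: 0.0138
```

```bash
python3 -c "
from h import *
p=slot(3);p[2]=.108;delta(p,170.2)"
```

```text
t 41.6 tcp [ 0.6091 -0.0325  0.1069] [-1.7998e+02  2.0000e-02  1.7031e+02] w 0.0138 F [-1.   0.4  6.3]
shift mm [ 0.5  0.3 -1.1] turn rad [-0.     0.     0.002] j [ 15.3  20.2 -16.7   0.  -53.1 -25. ]
```

Request:
step_arm(deltas=[[0,0,0,0,0,0,-0.4],[0,0,0,0,0,0,-0.4],[0,0,0,0,0,0,-0.4],[0,0,0,0,0,-15,-0.4],[0,0,0,0,0,-35,-0.4],[0,0,0,0,0,-45,-0.4],[0,0,0,0,0,-45,-0.4],[0,0,0,0,5,-20,-0.4],[0,0,0,0,25,0,-0.4],[0,0,0,2,45,0,-0.4]])

```text
time_s: 42.6
tcp_pos: [0.62, 0.0391, 0.2757]
eef_rot: [180.0, 0.2, 170.0]
contact_force: [0.8, -0.3, -0.2]
gripper_width: 0.0264
```

```bash
python3 -c "
from h import *
p=fr(*BOX,[[.062,-.05,.19]])[0];delta(p,171.2)"
```

```text
t 42.6 tcp [0.62   0.0391 0.2757] [179.97   0.21 169.98] w 0.0264 F [ 0.8 -0.3 -0.2]
shift mm [ 58.7 124.7  85.5] turn rad [ 0.     0.004 -0.021] j [ 21.6  13.9  -2.3   0.1 -73.6 -31.7]
```

Request:
step_arm(deltas=[[0,0,-0.021,20,35,0,-0.3],[0,0,0,20,35,0,-0.3],[0,0,0,8,20,0,-0.3],[0,0,0,0,8,20,-0.3],[0,0,0,0,0,25,-0.3],[0,0,0,0,0,15,-0.3],[0,0,0,0,0,0,-0.3]])

```text
time_s: 43.3
tcp_pos: [0.5886, 0.1537, 0.2168]
eef_rot: [179.7, 0.6, 171.5]
contact_force: [0.3, -0.6, -0.3]
gripper_width: 0.0307
```

```bash
python3 -c "
from h import *
p=fr(*BOX,[[.062,-.05,.121]])[0];delta(p,171.2)
t=r.capture('top')[:,:,::-1];s=r.capture('side')[:,:,::-1];cv2.imwrite('pics/m_top.png',t);cv2.imwrite('pics/m_side.png',s)
crop(t,220,110,460,290,3,'m1.png');crop(s,120,90,360,270,3,'m2.png')"
```

```text
t 43.3 tcp [0.5886 0.1537 0.2168] [179.68   0.55 171.51] w 0.0307 F [ 0.3 -0.6 -0.3]
shift mm [ 8.  17.  95.8] turn rad [0.006 0.01  0.005] j [ 33.1  14.3  -9.5   0.1 -65.5 -41.7]
```

View pics/m1.png

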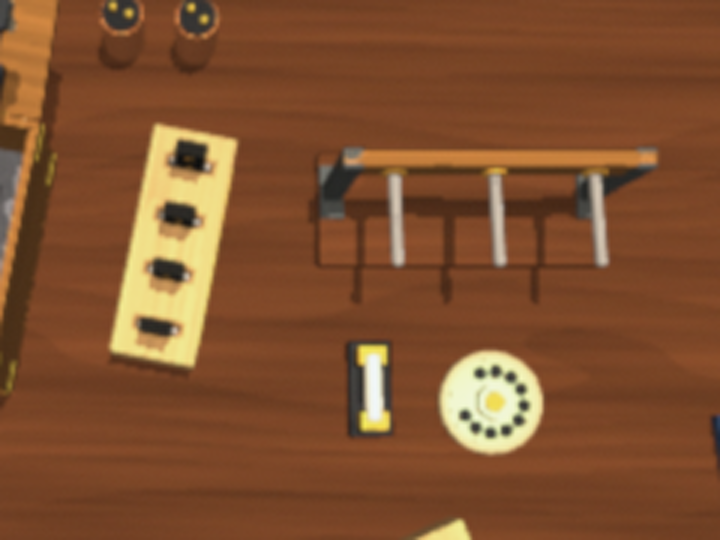

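View pics/m2.png

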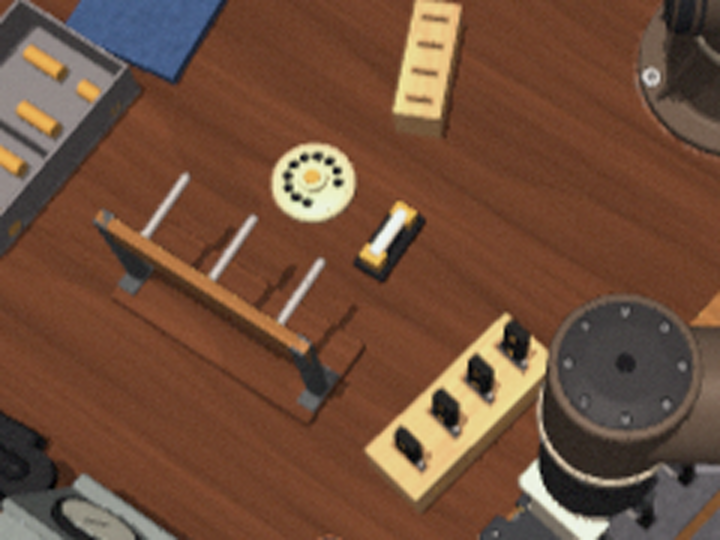

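```bash
python3 - <<'E'
from h import *
res={}
for n,(x0,y0,x1,y1) in(("top",(340,160,430,205)),("side",(155,140,235,205))):
    im=cv2.imread(f"pics/m_{n}.png");hsv=cv2.cvtColor(im,cv2.COLOR_BGR2HSV)
    m=((hsv[...,1]<70)&(hsv[...,2]>125)).astype(np.uint8);q=np.zeros_like(m);q[y0:y1,x0:x1]=m[y0:y1,x0:x1]
    k,l,st,c=cv2.connectedComponentsWithStats(q)
    L=[]
    for i in range(1,k):
        if st[i,4]<25: continue
        v,u=np.nonzero(l==i); f=cv2.fitLine(np.c_[u,v].astype(np.float32),cv2.DIST_L2,0,.01,.01).ravel()
        t=(u-f[2])*f[0]+(v-f[3])*f[1]; p=np.array([f[2:]+f[:2]*t.min(),f[2:]+f[:2]*t.max()]);p=p[np.argsort(p[:,1])]; 
        L.append(p);print(n,st[i],p.round(1).tolist())
    res[n]=L
T=sorted(res["top"],key=lambda p:p[0,0]);S=sorted(res["side"],key=lambda p:-p[0,0])
for t,s in zip(T,S):
    def plane(n,p):
        o,a=ray(n,*p[0]);_,b=ray(n,*p[1]);nn=np.cross(a,b);return nn/np.linalg.norm(nn),o
    n1,o1=plane("top",t);n2,o2=plane("side",s);d=np.cross(n1,n2);d/=np.linalg.norm(d);d*=-np.sign(d[0])
    # tip : top view lower end ; side view upper end
    tip,_r=tri(s[0],t[1]);base,_r2=tri(s[1],t[0])
    print("dir",d.round(3),"yaw",np.degrees(np.arctan2(-d[1],-d[0])).round(2),"tip",tip.round(4),np.round(_r,4),"base",base.round(4))
    # point on peg line at tip x
    A=np.array([n1,n2,[1,0,0]]);print("   line at x=.54:",np.linalg.solve(A,[n1@o1,n2@o2,.54]).round(4))
E
```

```text
top [350 168   5  31 115] [[351.2, 168.0], [352.3, 198.0]]
top [383 168   6  31 117] [[384.4, 168.0], [386.4, 198.0]]
top [417 168   6  31 120] [[418.0, 167.9], [420.2, 198.1]]
side [211 140  24  24 369] [[234.4, 150.9], [211.0, 151.9]]
side [167 148  16  21  75] [[181.8, 147.9], [167.9, 167.9]]
side [190 162  16  22  78] [[204.4, 161.6], [190.1, 182.4]]
side [212 176  16  22  80] [[227.0, 176.0], [212.8, 196.9]]
dir [-0.385 -0.177 -0.906] yaw 24.65 tip [ 0.484  -0.1756  0.3369] [0.0011 0.0011] base [ 0.5387 -0.1755  0.4198]
   line at x=.54: [ 0.54   -0.1484  0.4713]
dir [-0.998 -0.046  0.052] yaw 2.66 tip [ 0.5052 -0.2588  0.1267] [0.0392 0.0392] base [ 0.5842 -0.2554  0.1217]
   line at x=.54: [ 0.54   -0.7218 -1.5062]
dir [-0.946  0.055  0.321] yaw -3.32 tip [ 0.5069 -0.3419  0.1374] [0.0384 0.0384] base [ 0.5856 -0.3398  0.1297]
   line at x=.54: [ 0.54   -1.2203 -2.3438]
```

```bash
python3 - <<'E'
from h import *
T=[[[351.2,168],[352.3,198]],[[384.4,168],[386.4,198]],[[418,167.9],[420.2,198.1]]]
S=[[[227,176],[212.8,196.9]],[[204.4,161.6],[190.1,182.4]],[[181.8,147.9],[167.9,167.9]]]
for t,s in zip(T,S):
    def plane(n,p):
        o,a=ray(n,*p[0]);_,b=ray(n,*p[1]);nn=np.cross(a,b);return nn/np.linalg.norm(nn),o
    n1,o1=plane("top",t);n2,o2=plane("side",s);d=np.cross(n1,n2);d/=np.linalg.norm(d);d*=-np.sign(d[0])
    tip,_r=tri(s[0],t[1]);base,_r2=tri(s[1],t[0])
    print("dir",d.round(3),"yaw",np.degrees(np.arctan2(-d[1],-d[0])).round(2),"tip",tip.round(4),np.round(_r,4),"base",base.round(4))
    A=np.array([n1,n2,[1,0,0]]);print("   line at x=.54:",np.linalg.solve(A,[n1@o1,n2@o2,.54]).round(4))
E
```

```text
dir [-0.985 -0.008  0.173] yaw 0.47 tip [ 0.5083 -0.2068  0.1584] [0.0014 0.0014] base [ 0.5852 -0.2041  0.1532]
   line at x=.54: [ 0.54   -0.2015  0.1736]
dir [-0.995 -0.036  0.096] yaw 2.06 tip [ 0.5098 -0.2917  0.1591] [0.0012 0.0012] base [ 0.5871 -0.2885  0.153 ]
   line at x=.54: [ 0.54   -0.2836  0.1785]
dir [-0.972  0.021  0.232] yaw -1.24 tip [ 0.512  -0.3779  0.1554] [0.0018 0.0018] base [ 0.5886 -0.3727  0.1549]
   line at x=.54: [ 0.54   -0.3632  0.1887]
```

Request:
step_arm(deltas=[[0.006,0.01,0.005,8,17,15,-0.3],[0,0,0,0,0,25,-0.3],[0,0,0,0,0,10,-0.3],[0,0,0,0,0,0,-0.3]])

```text
time_s: 43.8
tcp_pos: [0.588, 0.1728, 0.174]
eef_rot: [179.7, 0.6, 171.1]
contact_force: [-0.5, 0.0, 0.2]
gripper_width: 0.0307
```

```bash
python3 -c "
from h import *
p=fr(*BOX,[[.062,-.05,.121]])[0];delta(p,171.2)"
```

```text
t 43.8 tcp [0.588  0.1728 0.174 ] [179.67   0.57 171.15] w 0.0307 F [-0.5  0.   0.2]
shift mm [ 4.2 -1.6 52.9] turn rad [ 0.006  0.01  -0.001] j [ 34.7  16.6 -12.3   0.2 -60.5 -43.6]
```

Request:
step_arm(deltas=[[0.006,0.01,-0.001,4,-1.5,8,-0.3],[0,0,0,0,0,15,-0.3],[0,0,0,0,0,12,-0.3],[0,0,0,0,0,5,-0.3],[0,0,0,0,0,0,-0.3]])

```text
time_s: 44.3
tcp_pos: [0.5859, 0.1717, 0.1365]
eef_rot: [179.9, 0.2, 171.2]
contact_force: [-0.2, -0.4, -0.1]
gripper_width: 0.0306
```

```bash
python3 -c "
from h import *
p=fr(*BOX,[[.062,-.05,.121]])[0];delta(p,171.2)"
```

```text
t 44.3 tcp [0.5859 0.1717 0.1365] [179.89   0.2  171.17] w 0.0306 F [-0.2 -0.4 -0.1]
shift mm [ 1.7  0.1 15.5] turn rad [ 0.002  0.004 -0.   ] j [ 34.7  18.5 -14.9   0.1 -56.4 -43.6]
```

Request:
step_arm(deltas=[[0.002,0.004,0,1.7,0,7,-0.3],[0,0,0,0,0,7,-0.3],[0,0,0,0,0,0,-0.3],[0,0,0,0,0,0,-1],[0,0,0,0,0,0,-1],[0,0,0,0,0,0,-1],[0,0,0,0,0,0,-1]], squeeze=40)

```text
time_s: 45.0
tcp_pos: [0.5847, 0.1723, 0.1227]
eef_rot: [180.0, 0.0, 171.2]
contact_force: [0.1, -0.5, -3.2]
gripper_width: 0.0134
```

```bash
python3 -c "
from h import *
boxtcp()"
```

```text
TCP in box mm [ 62.5 -49.7 122.7] rot [180.    0.  171.2] w 13.4 F [ 0.1 -0.5 -3.2] t 45.0
```

Request:
step_arm(deltas=[[0,0,0,0,0,-10,-1],[0,0,0,0,0,-30,-1],[0,0,0,0,0,-45,-1],[0,0,0,0,0,-45,-1],[0,0,0,0,0,-40,-1],[0,0,0,0,0,-15,-1],[0,0,0,0,-20,0,-1],[0,0,0,1,-40,0,-1],[0,0,0,1,-45,0,-1],[0,0,0,1,-45,0,-1]])

```text
time_s: 46.0
tcp_pos: [0.5561, 0.0221, 0.3171]
eef_rot: [-180.0, -0.1, 171.5]
contact_force: [1.2, -1.2, -1.8]
gripper_width: 0.014
```

Request:
step_arm(deltas=[[0,0,0,2,-45,0,-1],[0,0,0,2,-45,0,-1],[0,0,0,2,-45,0,-1],[0,0,0,2,-45,0,-1],[0,0,0,2,-45,0,-1],[0,0,0,2,-45,0,-1],[0,0,0,2,-45,0,-1],[0,0,0,0,0,0,-1]])

```text
time_s: 46.8
tcp_pos: [0.4815, -0.3062, 0.3156]
eef_rot: [-180.0, -0.4, 171.3]
contact_force: [0.0, 0.0, -2.8]
gripper_width: 0.0139
```

```bash
cat >> h.py <<'E'
PEG={1:(.5485,-.2055),2:(.5505,-.290),3:(.5525,-.3755)}
RY=1.3
def pegp(i,out,z):
    """point `out` m outward of the peg site along -rail x"""
    a=np.radians(RY); return np.array([PEG[i][0]-out*np.cos(a),PEG[i][1]-out*np.sin(a),z])
E
python3 -c "
from h import *
delta(pegp(3,.07,.25),180+RY)"
```

```text
t 46.8 tcp [ 0.4815 -0.3062  0.3156] [-180.     -0.45  171.3 ] w 0.0139 F [ 0.   0.  -2.8]
shift mm [-12.3 -70.   65.5] turn rad [ 0.001 -0.008 -0.175] j [-12.8   8.4  -4.1   0.  -77.9   4.1]
```

Request:
step_arm(deltas=[[0,0,-0.09,-6,-25,0,-1],[0,0,-0.085,-10,-35,0,-1],[0,0,0,0,0,0,-1]])

```text
time_s: 47.1
tcp_pos: [0.4876, -0.3706, 0.3143]
eef_rot: [179.8, -0.6, -178.5]
contact_force: [-0.3, 1.3, -2.3]
gripper_width: 0.0134
```

```bash
python3 -c "
from h import *
delta(pegp(3,.07,.188),180+RY)"
```

```text
t 47.1 tcp [ 0.4876 -0.3706  0.3143] [ 179.8    -0.58 -178.47] w 0.0134 F [-0.3  1.3 -2.3]
shift mm [  4.   -6.8 126.3] turn rad [ 0.004 -0.01   0.004] j [-19.   12.6   1.    0.  -79.   20.5]
```

Request:
step_arm(deltas=[[0.004,-0.01,0.004,4,-6.5,15,-1],[0,0,0,0,0,35,-1],[0,0,0,0,0,40,-1],[0,0,0,0,0,22,-1],[0,0,0,0,0,5,-1],[0,0,0,0,0,0,-1]])

```text
time_s: 47.7
tcp_pos: [0.479, -0.3772, 0.1932]
eef_rot: [179.9, -0.1, -179.0]
contact_force: [0.2, -0.2, -1.0]
gripper_width: 0.014
```

```bash
python3 -c "
from h import *
delta(pegp(3,.07,.188),180+RY)
t=r.capture('top')[:,:,::-1];s=r.capture('side')[:,:,::-1]
crop(t,320,120,470,240,5,'n1.png');crop(s,120,90,270,210,5,'n2.png')"
```

```text
t 47.7 tcp [ 0.479  -0.3772  0.1932] [ 1.7992e+02 -1.2000e-01 -1.7898e+02] w 0.014 F [ 0.2 -0.2 -1. ]
shift mm [-3.5  0.   5.2] turn rad [ 0.001 -0.002 -0.005] j [-19.9  15.9 -10.5  -0.  -63.7  20.9]
```

View pics/n1.png

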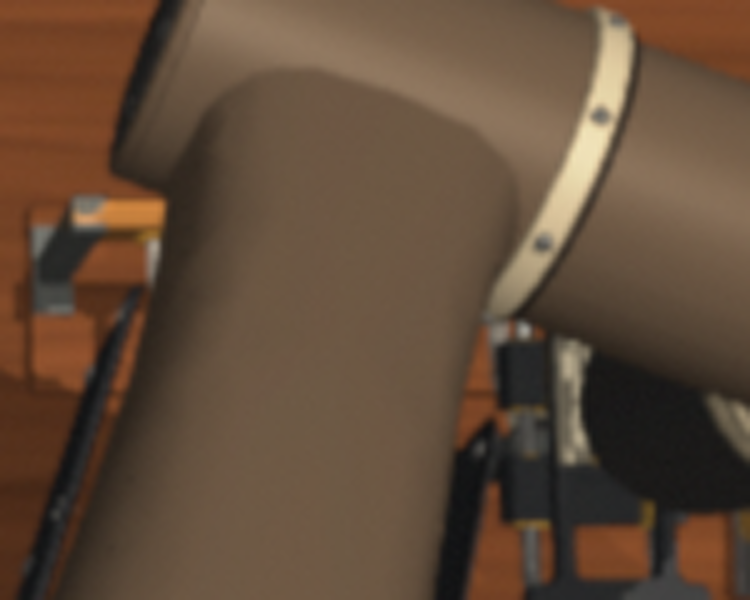

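View pics/n2.png

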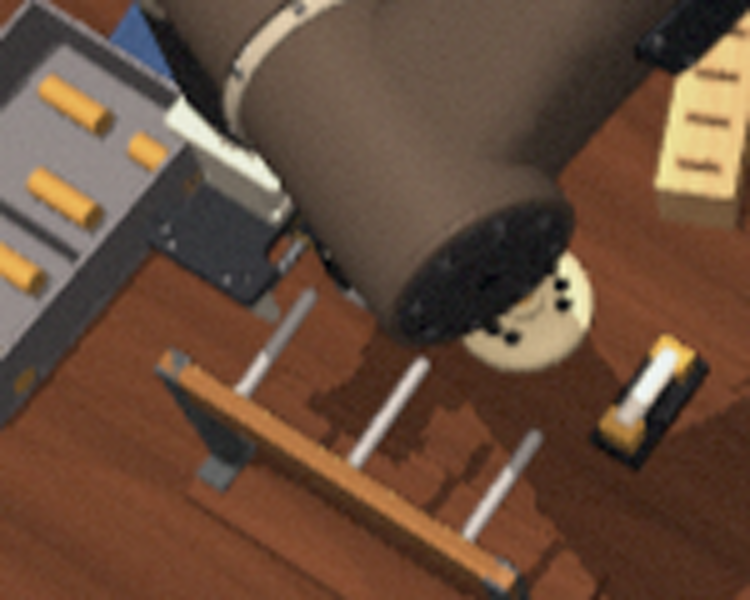

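Request:
step_arm(deltas=[[0,0,-0.005,0,0,5,-1],[0,0,0,-10,0,0,-1],[0,0,0,-12,0,0,-1],[0,0,0,-5,0,0,-1],[0,0,0,0,0,0,-1]])

```text
time_s: 48.3
tcp_pos: [0.5122, -0.3778, 0.1943]
eef_rot: [-179.8, 0.4, -178.6]
contact_force: [0.2, 0.3, -3.5]
gripper_width: 0.0136
```

```bash
python3 -c "
from h import *
delta(pegp(3,.005,.188),180+RY)"
```

```text
t 48.3 tcp [ 0.5122 -0.3778  0.1943] [-179.8     0.43 -178.6 ] w 0.0136 F [ 0.2  0.3 -3.5]
shift mm [-35.3   1.3   6.5] turn rad [-0.003  0.007  0.002] j [-18.8  17.9  -7.5   0.  -64.1  20.2]
```

Request:
step_arm(deltas=[[-0.003,0.007,0,-8,1.3,3,-1],[0,0,0,-12,0,0,-1],[0,0,0,-8,0,0,-1],[0,0,0,0,0,0,-1]])

```text
time_s: 48.7
tcp_pos: [0.5431, -0.3755, 0.1907]
eef_rot: [-180.0, -0.0, -178.6]
contact_force: [0.1, 0.7, -2.0]
gripper_width: 0.0136
```

```bash
python3 -c "
from h import *
delta(pegp(3,.005,.17),180+RY)
t=r.capture('top')[:,:,::-1];s=r.capture('side')[:,:,::-1]
crop(t,320,120,470,240,5,'o1.png');crop(s,120,90,270,210,5,'o2.png')"
```

```text
t 48.7 tcp [ 0.5431 -0.3755  0.1907] [-1.8000e+02 -4.0000e-02 -1.7858e+02] w 0.0136 F [ 0.1  0.7 -2. ]
shift mm [-4.4 -0.2 20.7] turn rad [-0.    -0.001  0.002] j [-17.8  20.5  -4.2   0.  -65.3  19.2]
```

View pics/o2.png

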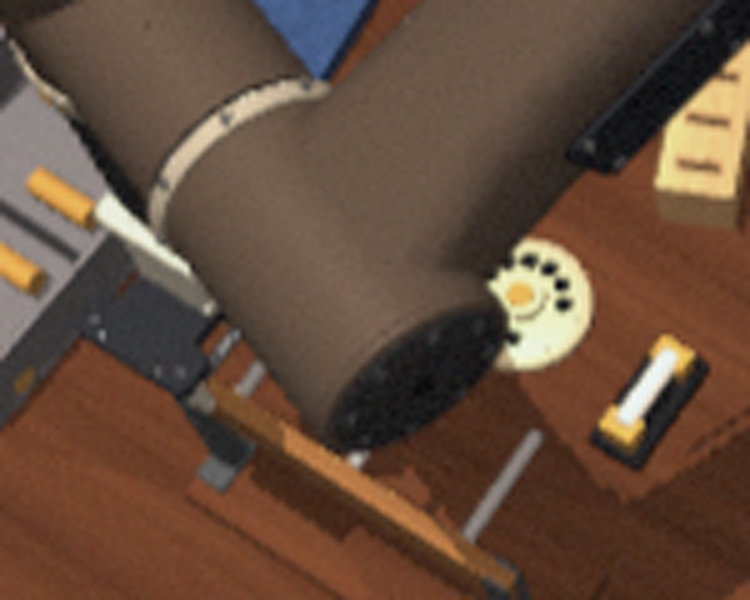

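Request:
step_arm(deltas=[[0,0,0,0,0,8,-1],[0,0,0,0,0,6,-1],[0,0,0,0,0,2,-1],[0,0,0,0,0,0,-1]])

```text
time_s: 49.2
tcp_pos: [0.5407, -0.3754, 0.1731]
eef_rot: [180.0, -0.1, -178.6]
contact_force: [0.3, 0.3, -3.2]
gripper_width: 0.014
```

```bash
python3 -c "
from h import *
delta(pegp(3,.005,.17),180+RY)"
```

```text
t 49.2 tcp [ 0.5407 -0.3754  0.1731] [ 1.7996e+02 -1.0000e-01 -1.7864e+02] w 0.014 F [ 0.3  0.3 -3.2]
shift mm [-6.8 -0.4  3.1] turn rad [ 0.001 -0.002  0.001] j [-17.8  21.1  -5.7  -0.  -63.3  19.2]
```

Request:
step_arm(deltas=[[0,0,0,-3,0,3,-1],[0,0,0,0,0,2,-1],[0,0,0,0,0,0,-1]])

```text
time_s: 49.5
tcp_pos: [0.5432, -0.376, 0.1721]
eef_rot: [-179.9, -0.1, -178.6]
contact_force: [-0.6, 0.5, -2.7]
gripper_width: 0.0139
```

Request:
step_arm(deltas=[[0,0,0,0,0,3,-1],[0,0,0,0,0,2,-1],[0,0,0,0,0,0,-1]])

```text
time_s: 49.8
tcp_pos: [0.5437, -0.3763, 0.1719]
eef_rot: [-179.8, 0.1, -178.5]
contact_force: [-0.4, -0.8, -3.1]
gripper_width: 0.0137
```

Request:
step_arm(deltas=[[0,0,0,0,0,6,-1],[0,0,0,0,0,4,-1],[0,0,0,0,0,0,-1]])

```text
time_s: 50.1
tcp_pos: [0.5447, -0.3776, 0.1717]
eef_rot: [-179.4, 0.4, -178.3]
contact_force: [-0.2, 0.6, -2.9]
gripper_width: 0.0137
```

```bash
python3 -c "
from h import *
s=r.get_state();print(s['joint_torque'].round(1),s['joints'].round(2),s['moment'].round(2),s['tcp_pos'],s['contact_force'].round(1))
t=r.capture('top')[:,:,::-1];crop(t,290,90,490,240,4,'p1.png')
t=r.capture('side')[:,:,::-1];crop(t,90,70,290,220,4,'p2.png')"
```

```text
[  0.  -60.4  29.5   7.3  -0.2  -0. ] [-17.65  21.11  -6.07   0.5  -62.26  19.07] [ 0.14 -0.02  0.01] [ 0.54467145 -0.37758039  0.17169946] [-0.2  0.6 -2.9]
```

View pics/p1.png

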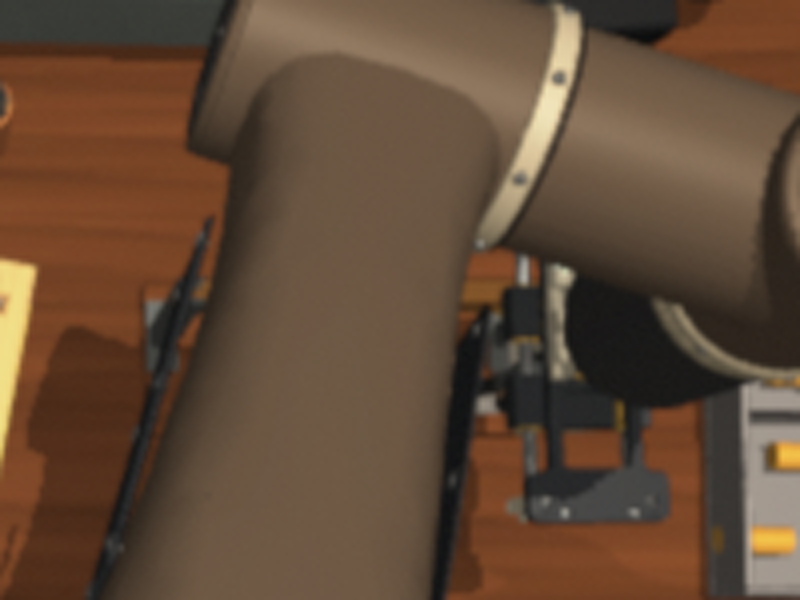

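View pics/p2.png

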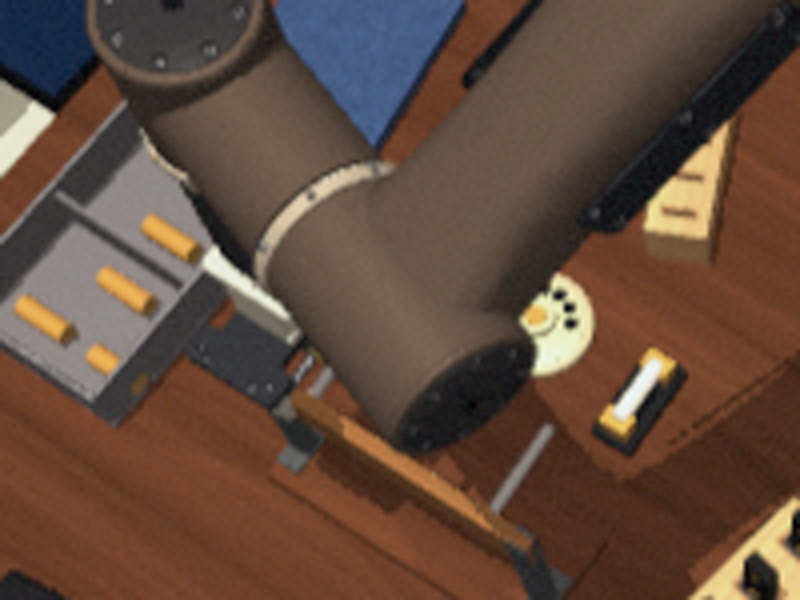

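Request:
step_arm(deltas=[[0,0,0,0,0,0,-0.7],[0,0,0,0,0,0,-0.5],[0,0,0,0,0,0,-0.4],[0,0,0,0,0,0,-0.4],[0,0,0,0,0,-10,-0.4],[0,0,0,0,0,-25,-0.4],[0,0,0,0,0,-40,-0.4],[0,0,0,0,0,-40,-0.4],[0,0,0,0,0,-20,-0.4],[0,0,0,0,0,0,-0.4]])

```text
time_s: 51.2
tcp_pos: [0.5437, -0.3774, 0.3104]
eef_rot: [-179.4, 0.1, -178.4]
contact_force: [0.0, -0.6, -0.8]
gripper_width: 0.0261
```

```bash
python3 -c "
from h import *
p=fr(*BOX,[[0,-.05,.25]])[0];delta(p,171.2)"
```

```text
t 51.2 tcp [ 0.5437 -0.3774  0.3104] [-1.7942e+02  1.2000e-01 -1.7840e+02] w 0.0261 F [ 0.  -0.6 -0.8]
shift mm [  5.3 559.9  54.7] turn rad [-0.01   0.003  0.181] j [-17.6  16.9   6.    0.5 -78.8  19.1]
```

Request:
step_arm(deltas=[[-0.01,0,0,0,25,0,-0.3],[0,0,0,0,45,0,-0.3],[0,0,0,0,48,0,-0.3],[0,0,0,0,48,0,-0.3],[0,0,0,0,48,0,-0.3],[0,0,0,0,48,0,-0.3],[0,0,0,0,48,0,-0.3],[0,0,0,0,45,0,-0.3],[0,0,0.09,0,40,0,-0.3],[0,0,0.09,0,30,0,-0.3]])

```text
time_s: 52.2
tcp_pos: [0.5322, 0.0584, 0.308]
eef_rot: [180.0, -0.0, 170.6]
contact_force: [0.8, -0.2, 1.0]
gripper_width: 0.0305
```

```bash
python3 -c "
from h import *
p=fr(*BOX,[[0,-.05,.19]])[0];delta(p,171.2)
t=r.capture('top')[:,:,::-1];s=r.capture('side')[:,:,::-1]
crop(t,320,130,470,250,5,'q1.png');crop(s,120,110,270,230,5,'q2.png')"
```

```text
t 52.2 tcp [0.5322 0.0584 0.308 ] [ 1.7997e+02 -2.0000e-02  1.7059e+02] w 0.0305 F [ 0.8 -0.2  1. ]
shift mm [ 29.3 120.  118.1] turn rad [ 0.001 -0.    -0.011] j [ 27.2   4.8  -9.2  -0.  -76.  -36.6]
```

View pics/q1.png

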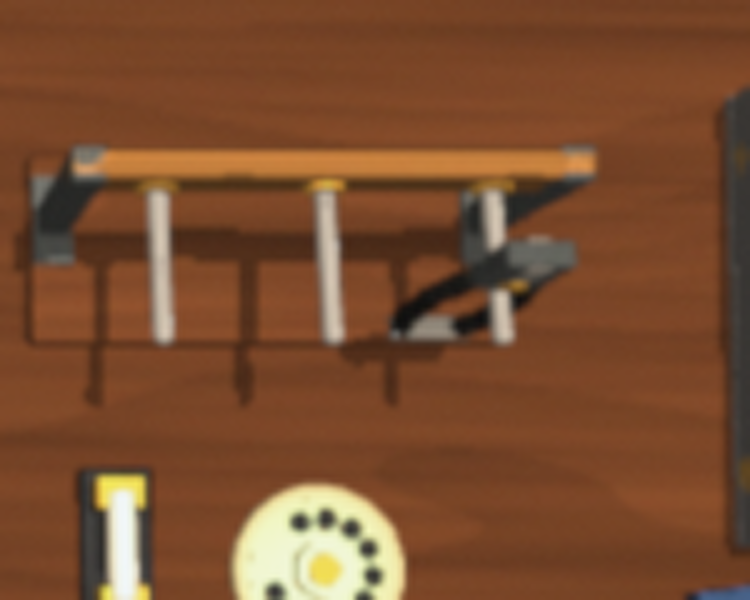

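View pics/q2.png

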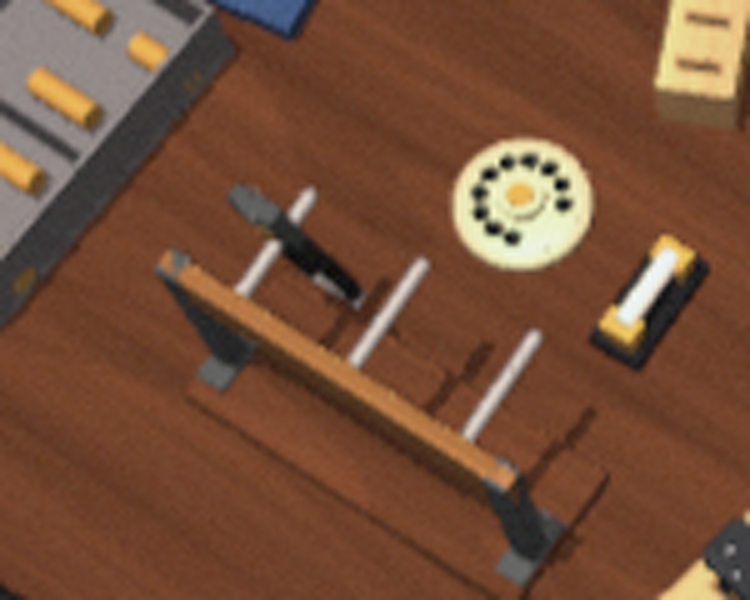

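Request:
step_arm(deltas=[[0,0,-0.011,10,35,0,-0.3],[0,0,0,12,40,0,-0.3],[0,0,0,6,25,10,-0.3],[0,0,0,0,10,30,-0.3],[0,0,0,0,0,40,-0.3],[0,0,0,0,0,25,-0.3],[0,0,0,0,0,0,-0.3]])

```text
time_s: 53.0
tcp_pos: [0.521, 0.1746, 0.1991]
eef_rot: [180.0, -0.0, 171.7]
contact_force: [0.2, 0.1, 0.7]
gripper_width: 0.0308
```

```bash
python3 -c "
from h import *
p=fr(*BOX,[[0,-.05,.121]])[0];delta(p,171.2)
t=r.capture('top')[:,:,::-1];s=r.capture('side')[:,:,::-1]
a=cv2.resize(t[130:250,370:470],None,fx=4,fy=4);b=cv2.resize(s[110:230,150:250],None,fx=4,fy=4);cv2.imwrite('pics/r1.png',np.hstack([a,b]))"
```

```text
t 53.0 tcp [0.521  0.1746 0.1991] [ 1.7999e+02 -2.0000e-02  1.7172e+02] w 0.0308 F [0.2 0.1 0.7]
shift mm [-1.   7.2 78.1] turn rad [ 0.    -0.     0.009] j [ 38.9   9.9 -17.6  -0.  -62.5 -47.2]
```

View pics/r1.png

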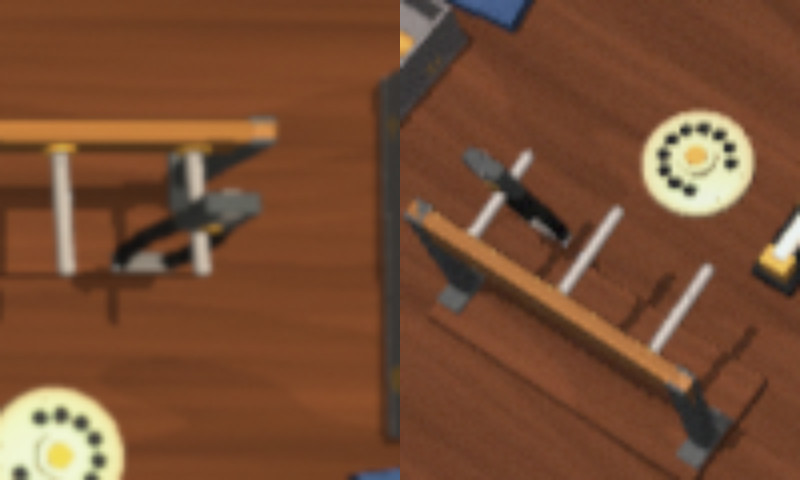

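```bash
python3 -c "
from h import *
p=pegp(3,.0085,.202);q=pegp(3,.0085,.06)
u=proj('top',[p,q]);print(((u-[370,130])*4).round(0)); u=proj('side',[p,q]);print(((u-[150,110])*4+[400,0]).round(0))"
```

```text
[[225. 209.]
 [154. 243.]]
[[493. 160.]
 [531. 233.]]
```

Request:
step_arm(deltas=[[0,0,0.009,-1,7,15,-0.3],[0,0,0,0,0,25,-0.3],[0,0,0,0,0,10,-0.3],[0,0,0,0,0,0,-0.3]])

```text
time_s: 53.5
tcp_pos: [0.5294, 0.184, 0.157]
eef_rot: [179.4, 0.7, 171.1]
contact_force: [-0.8, 0.2, 0.5]
gripper_width: 0.0303
```

```bash
python3 -c "
from h import *
p=fr(*BOX,[[0,-.05,.121]])[0];delta(p,171.2)"
```

```text
t 53.5 tcp [0.5294 0.184  0.157 ] [179.45   0.69 171.13] w 0.0303 F [-0.8  0.2  0.5]
shift mm [ 6.4 -3.7 35.9] turn rad [ 0.01   0.012 -0.001] j [ 39.3  12.6 -20.3   0.2 -56.3 -48.2]
```

Request:
step_arm(deltas=[[0.01,0.012,0,6,-3.5,0,-0.3],[0,0,0,0,0,8,-0.3],[0,0,0,0,0,0,-0.3]])

```text
time_s: 53.8
tcp_pos: [0.5236, 0.1818, 0.151]
eef_rot: [179.9, 0.1, 171.1]
contact_force: [-0.0, -0.4, -0.4]
gripper_width: 0.0309
```

```bash
python3 -c "
from h import *
p=fr(*BOX,[[0,-.05,.121]])[0];delta(p,171.2)"
```

```text
t 53.8 tcp [0.5236 0.1818 0.151 ] [1.7994e+02 9.0000e-02 1.7113e+02] w 0.0309 F [-0.  -0.4 -0.4]
shift mm [ 0.7 -0.4 30. ] turn rad [ 0.001  0.002 -0.001] j [ 39.4  12.8 -20.8   0.  -56.3 -48.3]
```

Request:
step_arm(deltas=[[0,0,0,0.6,0,8,-0.3],[0,0,0,0,0,12,-0.3],[0,0,0,0,0,8,-0.3],[0,0,0,0,0,2,-0.3],[0,0,0,0,0,0,-0.3]])

```text
time_s: 54.3
tcp_pos: [0.5232, 0.182, 0.1187]
eef_rot: [179.9, 0.1, 171.1]
contact_force: [-0.3, 0.3, 1.1]
gripper_width: 0.0303
```

```bash
python3 -c "
from h import *
p=fr(*BOX,[[0,-.05,.121]])[0];delta(p,171.2)"
```

```text
t 54.3 tcp [0.5232 0.182  0.1187] [1.7992e+02 1.2000e-01 1.7114e+02] w 0.0303 F [-0.3  0.3  1.1]
shift mm [ 0.2 -0.5 -2.3] turn rad [ 0.001  0.002 -0.001] j [ 39.5  14.7 -23.1   0.1 -52.  -48.4]
```

Request:
step_arm(deltas=[[0,0,0,0,0,-3,-0.3],[0,0,0,0,0,0,-1],[0,0,0,0,0,0,-1],[0,0,0,0,0,0,-1],[0,0,0,0,0,0,-1]])

```text
time_s: 54.8
tcp_pos: [0.5235, 0.1823, 0.1225]
eef_rot: [179.9, 0.2, 171.1]
contact_force: [-0.2, -0.1, -1.7]
gripper_width: 0.0136
```

```bash
python3 -c "
from h import *
boxtcp()"
```

```text
TCP in box mm [  0.5 -49.3 122.5] rot [179.9   0.2 171.1] w 13.6 F [-0.2 -0.1 -1.7] t 54.8
```

Request:
step_arm(deltas=[[0,0,0,0,0,-10,-1],[0,0,0,0,0,-30,-1],[0,0,0,0,0,-45,-1],[0,0,0,0,0,-45,-1],[0,0,0,0,0,-40,-1],[0,0,0,0,0,-15,-1],[0,0,0,0,-20,0,-1],[0,0,0,-2,-40,0,-1],[0,0,0,-3,-45,0,-1],[0,0,0,-3,-45,0,-1]])

```text
time_s: 55.8
tcp_pos: [0.505, 0.0295, 0.3176]
eef_rot: [180.0, 0.1, 171.5]
contact_force: [1.9, -1.0, -2.2]
gripper_width: 0.0135
```

Request:
step_arm(deltas=[[0,0,0,-3,-45,0,-1],[0,0,0,-3,-45,0,-1],[0,0,0,-3,-45,0,-1],[0,0,-0.045,-3,-45,0,-1],[0,0,-0.045,0,-45,0,-1],[0,0,-0.045,0,-40,0,-1],[0,0,-0.04,0,-20,0,-1],[0,0,0,0,0,0,-1]])

```text
time_s: 56.6
tcp_pos: [0.4704, -0.2736, 0.3157]
eef_rot: [179.9, -0.3, -178.3]
contact_force: [-0.5, 0.9, -1.7]
gripper_width: 0.0137
```

```bash
python3 -c "
from h import *
delta(pegp(2,.07,.19),180+RY)"
```

```text
t 56.6 tcp [ 0.4704 -0.2736  0.3157] [ 179.89   -0.27 -178.33] w 0.0137 F [-0.5  0.9 -1.7]
shift mm [-10.2 -18.5 125.6] turn rad [ 0.002 -0.005  0.006] j [ -9.6   5.7  -7.2  -0.1 -77.4  11.3]
```

Request:
step_arm(deltas=[[0.002,-0.005,0.006,-8,-18,15,-1],[0,0,0,0,0,35,-1],[0,0,0,0,0,40,-1],[0,0,0,0,0,22,-1],[0,0,0,0,0,5,-1],[0,0,0,0,0,0,-1]])

```text
time_s: 57.2
tcp_pos: [0.4744, -0.2926, 0.1952]
eef_rot: [179.9, -0.0, -179.0]
contact_force: [-0.2, 0.3, -0.7]
gripper_width: 0.0139
```

```bash
python3 -c "
from h import *
delta(pegp(2,.07,.19),180+RY)
s=r.capture('side')[:,:,::-1]
crop(s,120,90,270,210,5,'u2.png')"
```

```text
t 57.2 tcp [ 0.4744 -0.2926  0.1952] [ 1.7994e+02 -5.0000e-02 -1.7902e+02] w 0.0139 F [-0.2  0.3 -0.7]
shift mm [-6.1  1.   5.2] turn rad [ 0.001 -0.001 -0.006] j [-11.6  10.9 -16.9  -0.  -62.3  12.6]
```

View pics/u2.png

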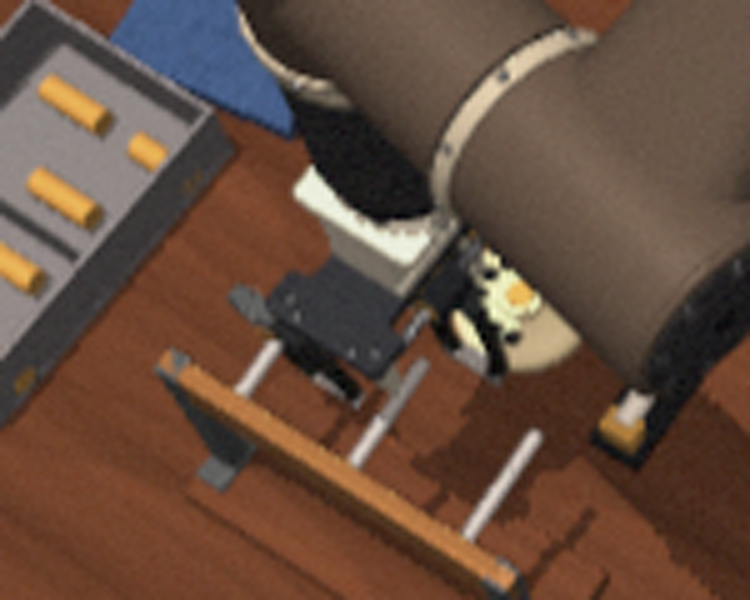

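Request:
step_arm(deltas=[[0,0,-0.006,-5,1,4,-1],[0,0,0,-10,0,3,-1],[0,0,0,-12,0,0,-1],[0,0,0,-8,0,0,-1],[0,0,0,0,0,0,-1]])

```text
time_s: 57.75
tcp_pos: [0.516, -0.2912, 0.1934]
eef_rot: [-179.9, 0.4, -178.6]
contact_force: [-0.0, 0.1, -2.2]
gripper_width: 0.0138
```

```bash
python3 -c "
from h import *
delta(pegp(2,.007,.19),180+RY)"
```

```text
t 57.75 tcp [ 0.516  -0.2912  0.1934] [-179.88    0.45 -178.57] w 0.0138 F [-0.   0.1 -2.2]
shift mm [-27.5   0.3   3.6] turn rad [-0.002  0.008  0.002] j [-10.5  13.9 -13.2   0.  -62.4  11.9]
```

Request:
step_arm(deltas=[[-0.002,0.008,0,-8,0.3,3,-1],[0,0,0,-12,0,0,-1],[0,0,0,-6,0,3,-1],[0,0,0,0,0,6,-1],[0,0,0,0,0,4,-1],[0,0,0,0,0,0,-1]])

```text
time_s: 58.35
tcp_pos: [0.5445, -0.2899, 0.175]
eef_rot: [180.0, -0.1, -178.6]
contact_force: [0.4, 0.1, -1.6]
gripper_width: 0.0136
```

```bash
python3 -c "
from h import *
delta(pegp(2,.007,.171),180+RY)"
```

```text
t 58.35 tcp [ 0.5445 -0.2899  0.175 ] [ 1.7996e+02 -1.4000e-01 -1.7856e+02] w 0.0136 F [ 0.4  0.1 -1.6]
shift mm [ 1.  -0.2  4. ] turn rad [ 0.001 -0.002  0.002] j [ -9.9  17.3 -11.   -0.  -61.8  11.4]
```

Request:
step_arm(deltas=[[0,0,0,0,0,4,-1],[0,0,0,0,0,1,-1]])

```text
time_s: 58.55
tcp_pos: [0.5445, -0.2901, 0.1708]
eef_rot: [-180.0, -0.1, -178.6]
contact_force: [-1.6, 3.0, 5.2]
gripper_width: 0.0139
```

Contact felt (5 N): resting on the peg. Release and lift.

Request:
step_arm(deltas=[[0,0,0,0,0,0,-0.7],[0,0,0,0,0,0,-0.5],[0,0,0,0,0,0,-0.4],[0,0,0,0,0,0,-0.4],[0,0,0,0,0,-10,-0.4],[0,0,0,0,0,-25,-0.4],[0,0,0,0,0,-40,-0.4],[0,0,0,0,0,-40,-0.4],[0,0,0,0,0,-20,-0.4],[0,0,0,0,0,0,-0.3]])

```text
time_s: 59.55
tcp_pos: [0.5436, -0.2911, 0.3152]
eef_rot: [-179.9, 0.0, -178.6]
contact_force: [-0.3, 0.7, -0.0]
gripper_width: 0.029
```

Request:
step_arm(deltas=[[0,0,0,0,25,0,-0.3],[0,0,0,0,45,0,-0.3],[0,0,0,0,48,0,-0.3],[0,0,0,0,48,0,-0.3],[0,0,0,0,48,0,-0.3],[0,0,0,0,48,0,-0.3],[0,0,0.05,0,45,0,-0.3],[0,0,0.07,0,40,0,-0.3],[0,0,0.06,0,30,0,-0.3],[0,0,0,0,0,0,-0.3]])

```text
time_s: 60.55
tcp_pos: [0.5378, 0.0978, 0.3139]
eef_rot: [-179.9, 0.0, 170.4]
contact_force: [-0.3, -0.0, 0.2]
gripper_width: 0.0303
```

```bash
python3 -c "
from h import *
p=fr(*BOX,[[-.062,-.05,.19]])[0];delta(p,171.2)
t=r.capture('top')[:,:,::-1];s=r.capture('side')[:,:,::-1]
a=cv2.resize(t[130:250,340:440],None,fx=4,fy=4);b=cv2.resize(s[110:230,150:250],None,fx=4,fy=4);cv2.imwrite('pics/v1.png',np.hstack([a,b]))"
```

```text
t 60.55 tcp [0.5378 0.0978 0.3139] [-1.7986e+02  1.0000e-02  1.7044e+02] w 0.0303 F [-0.3 -0.   0.2]
shift mm [ 90.5  79.6 123.7] turn rad [-0.002  0.    -0.013] j [ 30.9   5.8  -7.4   0.1 -76.9 -40.5]
```

View pics/v1.png

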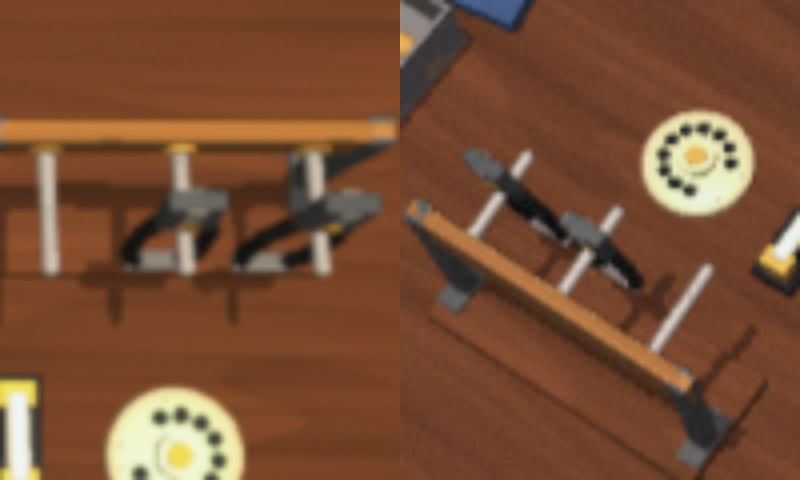

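Two hung. Now the third crimp at box x −62.

Request:
step_arm(deltas=[[0,0,-0.013,30,27,0,-0.3],[0,0,0,35,30,0,-0.3],[0,0,0,18,16,10,-0.3],[0,0,0,4,3,30,-0.3],[0,0,0,0,0,40,-0.3],[0,0,0,0,0,25,-0.3],[0,0,0,0,0,0,-0.3]])

```text
time_s: 61.35
tcp_pos: [0.4623, 0.1787, 0.207]
eef_rot: [-179.9, 0.1, 171.0]
contact_force: [-0.5, -0.5, 0.9]
gripper_width: 0.0307
```

```bash
python3 -c "
from h import *
p=fr(*BOX,[[-.062,-.05,.121]])[0];delta(p,171.2)"
```

```text
t 61.35 tcp [0.4623 0.1787 0.207 ] [-1.7993e+02  1.5000e-01  1.7102e+02] w 0.0307 F [-0.5 -0.5  0.9]
shift mm [ 2.7 12.2 86. ] turn rad [-0.001  0.003 -0.003] j [ 44.    4.3 -23.2   0.2 -62.5 -53.1]
```

Request:
step_arm(deltas=[[0,0,0,2.5,12,15,-0.3],[0,0,0,0,0,20,-0.3],[0,0,0,0,0,8,-0.3],[0,0,0,0,0,0,-0.3]])

```text
time_s: 61.75
tcp_pos: [0.4648, 0.1888, 0.1676]
eef_rot: [180.0, 0.4, 170.9]
contact_force: [0.2, -1.1, 0.6]
gripper_width: 0.0307
```

```bash
python3 -c "
from h import *
p=fr(*BOX,[[-.062,-.05,.121]])[0];delta(p,171.2)"
```

```text
t 61.75 tcp [0.4648 0.1888 0.1676] [179.97   0.38 170.89] w 0.0307 F [ 0.2 -1.1  0.6]
shift mm [ 3.8  1.8 46.6] turn rad [ 0.001  0.007 -0.005] j [ 44.8   6.8 -26.1   0.3 -56.9 -54.1]
```

Request:
step_arm(deltas=[[0,0.007,-0.005,3.8,1.8,6,-0.3],[0,0,0,0,0,12,-0.3],[0,0,0,0,0,6,-0.3],[0,0,0,0,0,0,-0.3]])

```text
time_s: 62.15
tcp_pos: [0.4628, 0.1915, 0.1449]
eef_rot: [179.8, 0.1, 171.2]
contact_force: [-0.4, 0.0, -0.1]
gripper_width: 0.0304
```

```bash
python3 -c "
from h import *
p=fr(*BOX,[[-.062,-.05,.121]])[0];delta(p,171.2)"
```

```text
t 62.15 tcp [0.4628 0.1915 0.1449] [1.7979e+02 1.2000e-01 1.7117e+02] w 0.0304 F [-0.4  0.  -0.1]
shift mm [ 1.1 -0.7 23.9] turn rad [ 0.004  0.002 -0.001] j [ 45.    8.2 -27.7  -0.  -53.9 -53.8]
```

Request:
step_arm(deltas=[[0.004,0,0,1,-0.5,8,-0.3],[0,0,0,0,0,10,-0.3],[0,0,0,0,0,4,-0.3],[0,0,0,0,0,0,-0.3],[0,0,0,0,0,0,-1],[0,0,0,0,0,0,-1],[0,0,0,0,0,0,-1],[0,0,0,0,0,0,-1]])

```text
time_s: 62.95
tcp_pos: [0.4618, 0.1912, 0.1211]
eef_rot: [-179.9, 0.1, 171.2]
contact_force: [0.0, 0.5, -3.2]
gripper_width: 0.0136
```

```bash
python3 -c "
from h import *
boxtcp()"
```

```text
TCP in box mm [-62.  -49.8 121.1] rot [-1.799e+02  1.000e-01  1.712e+02] w 13.6 F [ 0.   0.5 -3.2] t 62.95
```

Request:
step_arm(deltas=[[0,0,0,0,0,-10,-1],[0,0,0,0,0,-30,-1],[0,0,0,0,0,-45,-1],[0,0,0,0,0,-45,-1],[0,0,0,0,0,-40,-1],[0,0,0,0,0,-15,-1],[0,0,0,-4,-20,0,-1],[0,0,0,-8,-40,0,-1],[0,0,0,-9,-45,0,-1],[0,0,0,-9,-45,0,-1]])

```text
time_s: 63.95
tcp_pos: [0.4665, 0.0368, 0.3203]
eef_rot: [180.0, 0.2, 171.6]
contact_force: [1.5, -0.5, -2.7]
gripper_width: 0.0137
```

Request:
step_arm(deltas=[[0,0,0,-9,-45,0,-1],[0,0,0,-9,-45,0,-1],[0,0,-0.045,-9,-45,0,-1],[0,0,-0.045,-9,-45,0,-1],[0,0,-0.045,0,-25,0,-1],[0,0,-0.04,0,-10,0,-1],[0,0,0,0,0,0,-1]])

```text
time_s: 64.65
tcp_pos: [0.4717, -0.1952, 0.3254]
eef_rot: [179.9, 0.4, -178.3]
contact_force: [-0.2, 0.4, -1.8]
gripper_width: 0.0137
```

```bash
python3 -c "
from h import *
delta(pegp(1,.07,.19),180+RY)"
```

```text
t 64.65 tcp [ 0.4717 -0.1952  0.3254] [ 179.93    0.41 -178.26] w 0.0137 F [-0.2  0.4 -1.8]
shift mm [ -5.5 -12.3 135.4] turn rad [0.001 0.007 0.008] j [ -0.5   1.6 -10.4  -0.1 -77.6   2.2]
```

Request:
step_arm(deltas=[[0.001,0.007,0.008,-3,-12,15,-1],[0,0,0,0,0,40,-1],[0,0,0,0,0,45,-1],[0,0,0,0,0,22,-1],[0,0,0,0,0,5,-1],[0,0,0,0,0,0,-1]])

```text
time_s: 65.25
tcp_pos: [0.4754, -0.2066, 0.1939]
eef_rot: [180.0, 0.1, -179.0]
contact_force: [0.6, -0.4, -2.7]
gripper_width: 0.0139
```

```bash
python3 -c "
from h import *
delta(pegp(1,.07,.19),180+RY)
s=r.capture('side')[:,:,::-1]
crop(s,140,90,290,210,5,'w2.png')"
```

```text
t 65.25 tcp [ 0.4754 -0.2066  0.1939] [ 1.7997e+02  5.0000e-02 -1.7896e+02] w 0.0139 F [ 0.6 -0.4 -2.7]
shift mm [-3.1 -0.5  4. ] turn rad [ 0.001  0.001 -0.005] j [ -1.8   7.2 -21.6  -0.  -61.1   2.9]
```

View pics/w2.png

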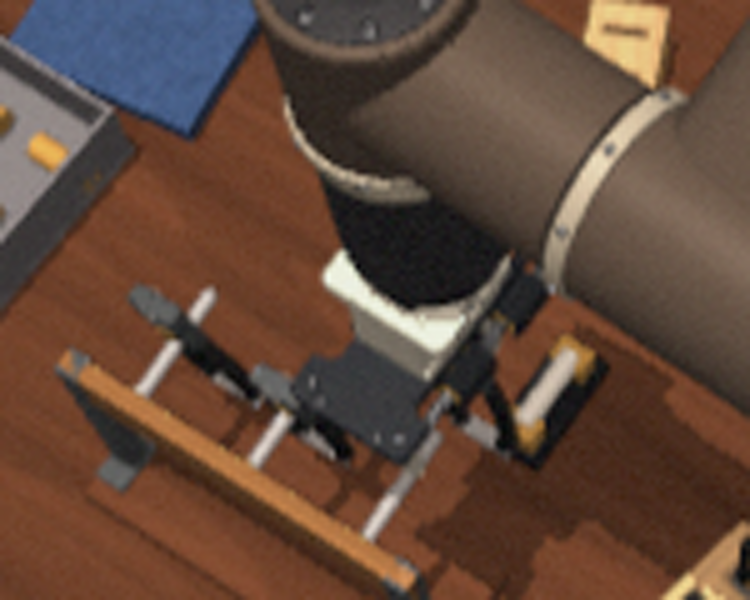

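Request:
step_arm(deltas=[[0,0,-0.005,-4,-0.5,4,-1],[0,0,0,-10,0,2,-1],[0,0,0,-12,0,0,-1],[0,0,0,-8,0,0,-1],[0,0,0,0,0,0,-1]])

```text
time_s: 65.8
tcp_pos: [0.5166, -0.2064, 0.193]
eef_rot: [-179.9, 0.6, -178.6]
contact_force: [0.0, 0.1, -3.1]
gripper_width: 0.0138
```

```bash
python3 -c "
from h import *
delta(pegp(1,.007,.19),180+RY)"
```

```text
t 65.8 tcp [ 0.5166 -0.2064  0.193 ] [-179.93    0.58 -178.58] w 0.0138 F [ 0.   0.1 -3.1]
shift mm [-24.9   0.2   3.2] turn rad [-0.001  0.01   0.002] j [ -1.6  10.5 -17.7   0.  -61.2   3. ]
```

Request:
step_arm(deltas=[[-0.001,0.01,0,-8,0.2,3,-1],[0,0,0,-11,0,0,-1],[0,0,0,-5,0,3,-1],[0,0,0,0,0,6,-1],[0,0,0,0,0,4,-1],[0,0,0,0,0,0,-1]])

```text
time_s: 66.4
tcp_pos: [0.5427, -0.2055, 0.1749]
eef_rot: [180.0, -0.1, -178.6]
contact_force: [0.3, 0.2, -3.0]
gripper_width: 0.0138
```

```bash
python3 -c "
from h import *
delta(pegp(1,.007,.17),180+RY)"
```

```text
t 66.4 tcp [ 0.5427 -0.2055  0.1749] [ 1.7999e+02 -1.3000e-01 -1.7859e+02] w 0.0138 F [ 0.3  0.2 -3. ]
shift mm [ 1.2 -0.1  4.9] turn rad [ 0.    -0.002  0.002] j [ -1.4  14.  -15.7  -0.  -60.4   2.8]
```

Request:
step_arm(deltas=[[0,0,0,0,0,4.5,-1],[0,0,0,0,0,2,-1]])

```text
time_s: 66.6
tcp_pos: [0.5427, -0.2057, 0.1693]
eef_rot: [-180.0, -0.1, -178.6]
contact_force: [-4.4, 3.1, 13.2]
gripper_width: 0.0134
```

Resting on the peg. Release, lift, and move back toward the middle, clear of everything.

Request:
step_arm(deltas=[[0,0,0,0,0,-1,-0.7],[0,0,0,0,0,0,-0.5],[0,0,0,0,0,0,-0.4],[0,0,0,0,0,0,-0.4],[0,0,0,0,0,-10,-0.4],[0,0,0,0,0,-25,-0.4],[0,0,0,0,0,-40,-0.4],[0,0,0,0,0,-40,-0.4],[0,0,0,0,0,-30,-0.3],[0,0,0,0,0,0,-0.3]])

```text
time_s: 67.6
tcp_pos: [0.5422, -0.2066, 0.3254]
eef_rot: [-179.8, 0.1, -178.6]
contact_force: [0.4, 0.0, 0.3]
gripper_width: 0.0301
```

Request:
step_arm(deltas=[[0,0,0,0,25,0,-0.3],[0,0,0,0,45,0,-0.3],[0,0,0,0,48,0,-0.3],[0,0,0,0,48,0,-0.3],[0,0,0,0,48,0,-0.3],[0,0,0,0,48,0,-0.3],[0,0,0,0,48,0,-0.3],[0,0,0,0,48,0,-0.3],[0,0,0,0,20,0,-0.3],[0,0,0,0,0,0,-0.3]])

```text
time_s: 68.6
tcp_pos: [0.532, 0.1839, 0.3292]
eef_rot: [-179.9, 0.5, -178.8]
contact_force: [0.3, -0.7, -1.2]
gripper_width: 0.0304
```

```bash
python3 -c "
from h import *
boxtcp();blockpose('z')
t=cv2.imread('pics/z_top.png');s=cv2.imread('pics/z_side.png')
crop(t,220,110,460,290,3,'z1.png');crop(s,120,90,360,270,3,'z2.png')
for i in(1,2,3):print(((proj('top',[pegp(i,.008,.202)])-[220,110])*3).round(0))"
```

```text
TCP in box mm [  8.6 -46.3 329.2] rot [-179.9    0.5 -178.8] w 30.4 F [ 0.3 -0.7 -1.2] t 68.6
side rect centre [534.6 -20.2] L,S 209.1 76.0 yaw -9.84
 slots [[450.2, -11.0], [499.5, -20.6], [549.6, -30.3], [602.6, -38.6]]
 mean [525.5 -25.1] yaw -10.32
top rect centre [534.9 -18.5] L,S 210.9 78.1 yaw -9.79
 slots [[459.5, -2.9], [511.1, -13.6], [561.4, -21.5], [615.1, -31.0]]
 mean [536.8 -17.2] yaw -10.12
[[407. 216.]]
[[512. 216.]]
[[619. 216.]]
```

View pics/z1.png

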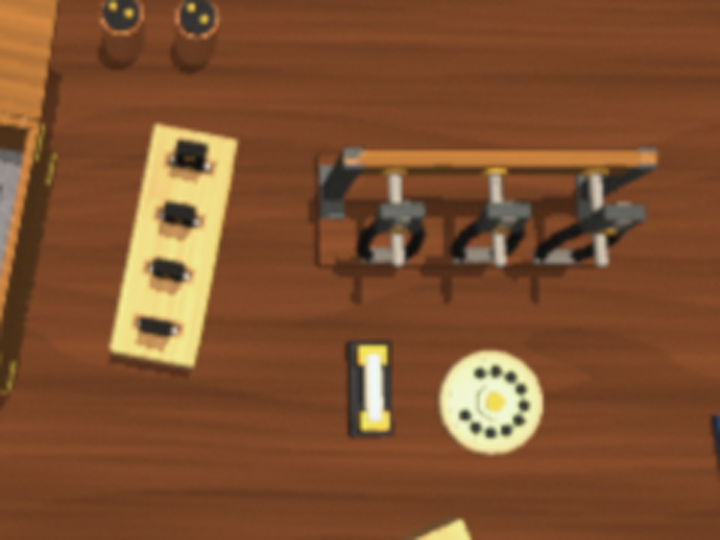

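View pics/z2.png

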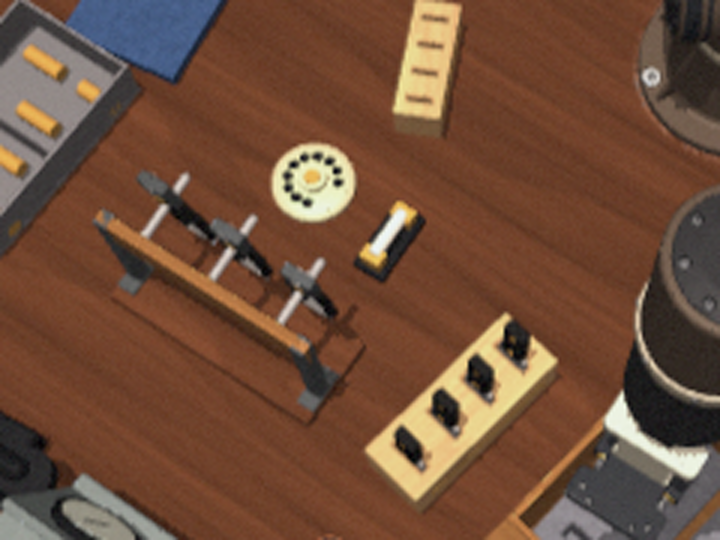

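View pics/z_top.png

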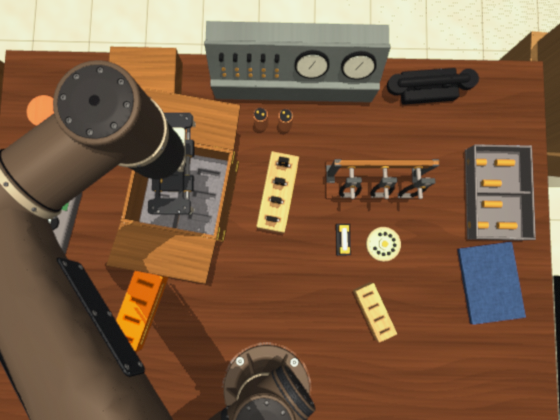

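```bash
python3 -c "
from plant import r
print(r.close_job())"
```

```text
the job is handed in; nothing more can be done
None
```

I opened both flaps, stood all four blades in the block's slots and hung all three crimp tools on the pegs. The job is handed in at about 69 s of the 210 s allowed; no verdict came back.

- **Flaps:** the last top picture shows both lying back open.
- **Blades:** three of the four met the slot floor with about 4–6 N before release. The first was let go about 2 mm above its floor and dropped in. The last pictures show all four upright in their own slots.
- **Block:** it was knocked about 2 cm aside while I carried the fourth blade. I noticed before inserting, measured it again and then put that blade in. Later measurements agreed with the new position to about 2 mm.
- **Crimp tools:** the heads appear within about 2 pixels (roughly 5 mm) of where I expected them. On pegs 1 and 2 I felt the peg take the load. On peg 3 the force reading did not clearly show contact, so I judged it by height, and the pictures show it hanging. It hangs slightly tilted, about 0.1 rad, well inside the 0.5 rad limit.
- **Bystanders:** they look unmoved in the last pictures, though I judged this by eye.
- **Gripper:** it was parked above the box, touching nothing.

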